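# Get the round stamp out from behind the desk things

## Task

Clear the glue bottle, the pencil cup and the card box off the front of the desk board and stand them in the grey letter tray; only when all three are there, take the round-based stamp from behind them and stand it upright in the middle of the ink pad. Then put the bottle, cup and box back, each standing centred on the cork mat it came from, and leave the oblong stamp where it is.

Things in the scene. Friction and masses are not known exactly. Their poses are not given: they have to be found in the camera images.
- bottle_c (a point): White glue bottle standing upright, round: body 58 mm diameter and straight up to 92 mm above its foot, then a shoulder and a thin orange nozzle to 134 mm in all; about 0.2 kg. The point is on its axis 67 mm above its foot; z up along its axis.
- cup_c (a point): Empty dark steel pencil cup, open at the top, 68 mm diameter (bottom band 69), 100 mm high, about 0.18 kg. The point is on its axis 50 mm above its foot; z up along its axis.
- box_c (a point): Upright cardboard card box with grey top part: 45 mm along its x, 70 mm along its y, 120 mm high, about 0.25 kg. The point is its centre, 60 mm above its foot; z up. At the start its x lies within 0.15 rad of the board's front-to-back direction.
- stamp_c (a point): The stamp to fetch: round base 48 mm across and 18 mm high (rubber below, light wood above), with a dark wooden upright handle of 24 mm diameter from 34 to 62 mm above its foot; 68 mm high in all, about 0.07 kg. It stands on the board behind the row of mats (65 mm behind their line). The point is on its axis 34 mm above its foot; z up.
- otherstamp_c (a point): The stamp to leave alone: the same dark handle, but an oblong base 34 by 58 mm; 68 mm high. Also behind the row, about 100 mm to the left or right of the round stamp. The point is on its axis 34 mm above its foot.
- mat_bottle: A round cork mat, 78 mm across and 3 mm thick, fixed on the white board (220 by 300 mm, 12 mm thick, with a dark rim 20 mm high at its back and sides); this is the one under the glue bottle at the start. Origin at the centre of its underside, z up. All three mats look alike and stand in a row across the front of the board, 95 mm apart; which is left, middle or right changes.
- mat_cup: A round cork mat, 78 mm across and 3 mm thick, fixed on the white board (220 by 300 mm, 12 mm thick, with a dark rim 20 mm high at its back and sides); this is the one under the pencil cup at the start. Origin at the centre of its underside, z up. All three mats look alike and stand in a row across the front of the board, 95 mm apart; which is left, middle or right changes.
- mat_box: A round cork mat, 78 mm across and 3 mm thick, fixed on the white board (220 by 300 mm, 12 mm thick, with a dark rim 20 mm high at its back and sides); this is the one under the card box at the start. Origin at the centre of its underside, z up. All three mats look alike and stand in a row across the front of the board, 95 mm apart; which is left, middle or right changes.
- tray: Fixed grey letter tray, open on top, 290 mm along its x, 250 mm along its y, rim 30 mm high, walls 4 mm, floor 5 mm thick. Origin at the centre of its underside, z up. Bottle, cup and box fit in it side by side. It lies to one side, left or right of the ink pad, the board on the other.
- inkpad: Fixed open ink pad: steel tin 100 mm along its x, 85 mm along its y, rim 13 mm high and 4 mm thick, filled with dark felt whose top is 10 mm above the table. Origin at the centre of its underside, z up. The stamp goes on the middle of the felt.

How it is judged:
On the way, in this order (a step that is already met when the one before it is completed fails the run):
1. bottle, cup and box all stand released in the letter tray (x of bottle_c in the frame of tray between -0.125 and 0.125 m and y of bottle_c in the frame of tray between -0.105 and 0.105 m and z of bottle_c in the frame of tray below 0.082 m and angle between each of bottle_c, cup_c, box_c's own z axis and vertical below 0.15 rad and contact force between each of bottle, cup, box and the fingers below 0.1 N and x of cup_c in the frame of tray between -0.125 and 0.125 m and y of cup_c in the frame of tray between -0.105 and 0.105 m and z of cup_c in the frame of tray below 0.065 m and x of box_c in the frame of tray between -0.125 and 0.125 m and y of box_c in the frame of tray between -0.105 and 0.105 m and z of box_c in the frame of tray below 0.075 m), for 0.2 s.
2. the round stamp stands released on the middle of the ink pad while the three are still in the tray (all of step 1 and horizontal distance between stamp_c and inkpad below 0.015 m and z of stamp_c in the frame of inkpad between 0.038 and 0.05 m and angle between stamp_c's own z axis and vertical below 0.12 rad and contact force between stamp and the fingers below 0.1 N), for 0.2 s.
At the end, for the whole second after the job is handed in: Bottle, cup and box each stand upright (within 0.12 rad) on the cork mat they came from, centred within 15 mm; the round stamp stands upright on the felt of the ink pad within 15 mm of its middle; the oblong stamp is within 20 mm of its start; all at rest (horizontal distance between bottle_c and mat_bottle below 0.015 m and z of bottle_c in the frame of mat_bottle between 0.064 and 0.076 m and angle between each of bottle_c, cup_c, box_c, stamp_c's own z axis and vertical below 0.12 rad and linear speed of each of bottle, cup, box, stamp below 0.03 m/s and horizontal distance between cup_c and mat_cup below 0.015 m and z of cup_c in the frame of mat_cup between 0.047 and 0.059 m and horizontal distance between box_c and mat_box below 0.015 m and z of box_c in the frame of mat_box between 0.057 and 0.069 m and horizontal distance between stamp_c and inkpad below 0.015 m and z of stamp_c in the frame of inkpad between 0.038 and 0.05 m and distance of otherstamp_c from where it was at the start of the episode below 0.02 m); the robot touches nothing.
It fails at once if the oblong stamp is moved more than 20 mm or tipped (distance of otherstamp_c from where it was at the start of the episode above 0.02 m or angle between otherstamp_c's own z axis and vertical above 0.3 rad).
It also fails if it takes over 152 s, if anything falls off the work surface, if the arm or the gripper's body presses on something with over 40 N, if the wrist force passes 120 N, or if a joint passes its speed limit or range.

## Robot

A 6-joint arm with a two-finger parallel gripper is mounted at the origin on the work surface. World frame = base frame: x ahead of the robot, y to its left, z up, the work surface at z = 0. Lengths are in m, angles in rad, forces in N, time in s.
With the tool pointing down it reaches from about 0.35 to 0.85 m from the base axis. Payload 8.1 kg.
Tool frame: the origin (TCP) lies midway between the tips of the shut fingers; the grasp point (between the pads) lies 19 mm behind it (robot.grip_point_offset is the distance from the TCP to the grasp point, in m); z points along the fingers, x is the direction in which the jaws open and shut, and the axes are right-handed (so a half turn about z gives the same grasp; the last joint's range is limited). The gripper opens to 85 mm and grips with 20 to 120 N. Pads are 22 mm wide; open, the fingers measure 114 mm over their backs; the gripper's body (76 mm by 85 mm) begins 54 mm behind the grasp point. The pads swing forward as they close: fully open they stand 13 mm farther back than shut.
Start: joints at [-1.315, 0.13, 1.488, -0, 1.523, -0.085], TCP at [0.201, -0.565, 0.231] pointing down, gripper open.
Joint ranges: [-2.96, 2.96], [-0.89, 2.26], [0.02, 2.5], [-1.34, 4.48], [0, 2.73], [-2.66, 2.66]. Speed limits (rad/s): [2.39, 2.39, 2.79, 3.14, 3.14, 3.14].

## Interface

Orientations are given as a 3x3 rotation matrix whose columns are the frame's x, y, z axes.
In Python, from cell import telemetry, optics, hand_in, finder, robot gives the robot as it stands.
- The arm moves only by the tool move_arm, never from a script. Its argument "steps" is a list of rows, each a list of 5 numbers: the closure, from 0 (fully open) to 1 (shut), then the shift along the tool's x, y, z in m, then the turn about the tool's z in rad. A call has exactly 8 rows; each row is the pose to reach, as a shift and turn from the pose measured when the call began, along the tool's axes at that moment; what a row does not reach only later rows make up. A row lasts 1/12 s, in which the tool goes at most 41.7 mm and 7.16 degrees, less where a joint would pass 70% of its speed; a pose out of reach is approached as far as the arm can. A call with a gripper value outside its range is refused whole. The fingers move at their own pace and stop on an object; "squeeze" is the grip in N (left out, the last holds). Time passes only in rows, so rows that repeat a pose let the fingers close, or fill a call up. It gives the time, the measured TCP pose, the force and the opening at its end, in the units of the state.
- telemetry.sense(): the state, without advancing time (a new reading comes with each control period).
- optics.camera(name): name is "scene" or "side" or "wrist"; returns the picture (420x560x3 uint8, red, green, blue); there is no depth.
- optics.calibration(name): a dict with "fx", "fy", "cx", "cy" (pixels), "rvec" (rotation vector, rad) and "tvec" (3), from world to camera coordinates, as OpenCV has them. Camera axes: x right, y down, z forward; pixel columns grow to the right and rows downward; lengths in m; the calibration is good to about 2 mm. A picture is of the moment at which its call begins: read the wrist's pose just before it. calibration takes no time and is no camera call; for the wrist camera it gives the pose at the moment of the call.
- hand_in(): hands the job in, once; it reports no verdict.
Trained networks look in the newest picture that a camera, given by its name, has taken for a name from the list of things; names that differ only in an ending like _2 or _b are one class to them, and where a whole thing is asked for, a point or a joint stands for the part that bears it (a point fixed in the world has none). Each returns a list of dicts, best first, with "conf" (0 to 1); they miss things now and then, are a little off and sometimes report something else, mostly with a low value. They report only what shows in the picture. A call takes as long as a camera call.
- finder.boxes_of(camera, thing): "extent" ([left, top, right, bottom] in pixels, round what is visible of it).
- finder.trace(camera, thing): "mask" (420x560 bool, what is visible of it) and "extent" ([left, top, right, bottom] in pixels, round what is visible of it).
The state is a dict: "t": time; "joint_positions": joint angles; "joint_velocities": joint speeds; "joint_torque": joint torques, N m; "position": TCP position; "tool_rot": TCP orientation; "contact_force": force on the tool from outside, world axes, zero at the start; "ft_torque": the same for the moment, N m; "width": finger opening in m.
Only numpy, scipy, OpenCV 4.12 (cv2) and the standard library are available. Lean on these libraries where they do the work, as an engineer would, in place of code of your own. Each camera call takes 0.05 s, during which the arm holds its last target.

## Working session

There is one attempt and no reset: what is moved stays moved. The work goes in short steps, Python scripts to look and compute and a tool call to move; the robot and the scene stay as the last step left them, time stands still between calls to the robot, and variables do not carry over. Pictures are saved under pics/ and viewed, and the job is handed in when it is done.

Besides the shell and the picture viewer there is one more tool, called after "Call:" in YAML: its name, and indented under it one key for each argument. move_arm: Moves the arm, as the interface text tells. Its arguments: {"type":"object","properties":{"steps":{"type":"array"},"squeeze":{"type":"number"}},"required":["steps"]}

```bash
ls; mkdir -p pics
cat > h.py <<'E'
import numpy as np, cv2
from cell import telemetry, optics, hand_in, finder, robot
def save(cam,fn):
    im=optics.camera(cam); cv2.imwrite('pics/'+fn,im[:,:,::-1]); return im
def cal(cam):
    c=optics.calibration(cam); R=cv2.Rodrigues(np.array(c['rvec'],float))[0]; t=np.array(c['tvec'],float).ravel()
    K=np.array([[c['fx'],0,c['cx']],[0,c['fy'],c['cy']],[0,0,1.]]); return K,R,t
def proj(cam,P):
    K,R,t=cal(cam); p=(K@(R@np.atleast_2d(P).T+t[:,None])).T; return p[:,:2]/p[:,2:]
def ray(cam,uv,z):
    K,R,t=cal(cam); C=-R.T@t; d=R.T@np.linalg.inv(K)@np.array([uv[0],uv[1],1.]); return C+d*(z-C[2])/d[2]
E
python3 - <<'E'
from h import *
s=telemetry.sense(); print(s)
for c in ['scene','side','wrist']:
    im=save(c,c+'0.png'); K,R,t=cal(c); print(c,K[0,0],-R.T@t, R[2])
print(robot.grip_point_offset)
E
```

```text
pics
{'t': 0.0, 'joint_positions': array([-1.31541417e+00,  1.31184650e-01,  1.48927813e+00,  1.13030132e-05,
        1.52301583e+00, -8.53739800e-02]), 'joint_velocities': array([-0.00023419, -0.0007129 ,  0.00032629,  0.00066331, -0.00061208,
        0.00073982]), 'joint_torque': array([ 1.97832342e-03, -5.69405723e+01, -5.00545406e+01,  1.36505651e-04,
        1.52164930e-02, -1.18570472e-05]), 'position': array([ 0.20041856, -0.56494715,  0.23023105]), 'tool_rot': array([[ 3.34198888e-01, -9.42502460e-01, -4.65496446e-04],
       [-9.42500704e-01, -3.34199167e-01,  1.82763770e-03],
       [-1.87812155e-03, -1.72063757e-04, -9.99998222e-01]]), 'contact_force': array([0.18734837, 0.33110869, 0.45503905]), 'ft_torque': array([-0.0251548 ,  0.01653459, -0.02047934]), 'width': 0.0853581382383203}
scene 409.5927771741684 [1.31362338 0.15684036 0.629033  ] [-0.80015513 -0.19406815 -0.56752914]
side 394.2649323125497 [0.49704713 0.53531537 0.67321799] [ 0.03851072 -0.67678493 -0.73517283]
wrist 333.62351836782756 [ 0.27483636 -0.53885164  0.37281486] [-0.28878815 -0.09988271 -0.9521685 ]
0.0187
```

View pics/scene0.png

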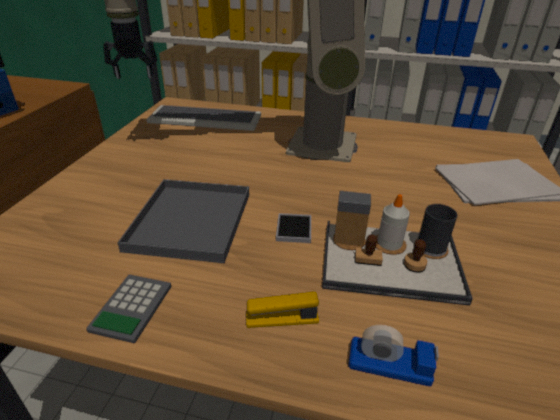

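View pics/side0.png

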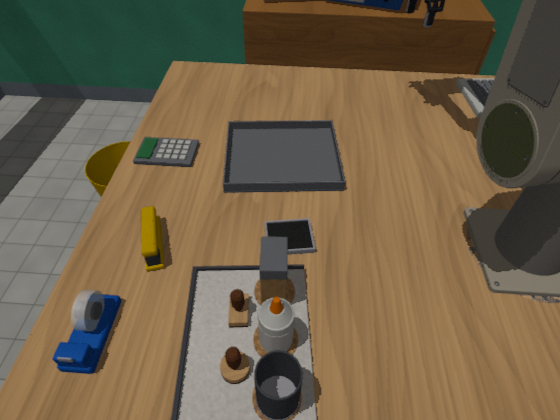

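View pics/wrist0.png

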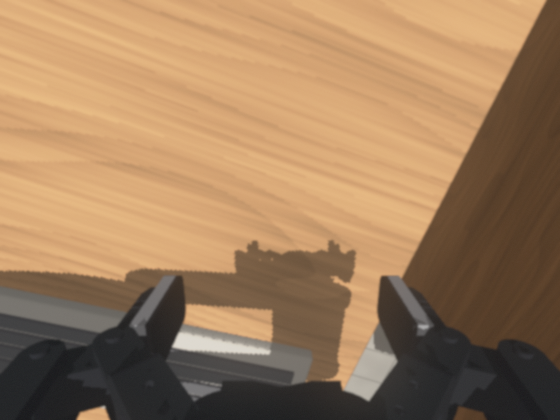

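The scene picture shows the box (352,220), bottle (394,225) and cup (437,230) in a row near the robot. The oblong stamp is at (371,250), the round stamp at (417,256), the tray at (190,218) and the pad at (295,228). Next I'll measure them with the networks.

Run:
```python
from h import *
import pickle
out={}
for c in ['scene','side']:
    im=optics.camera(c)
    vis=im[:,:,::-1].copy()
    for n in ['bottle_c','cup_c','box_c','stamp_c','otherstamp_c','mat_bottle','tray','inkpad']:
        r=finder.trace(c,n)
        out[c,n]=r
        for q in r[:4]:
            m=q['mask']; ys,xs=np.nonzero(m)
            print(c,n,round(q['conf'],2),np.round(q['extent']),m.sum(),np.round([xs.mean(),ys.mean()],1))
        if r:
            cs,_=cv2.findContours(r[0]['mask'].astype(np.uint8),0,2); cv2.drawContours(vis,cs,-1,(0,0,255) if n!='tray' else (0,255,0),1)
    cv2.imwrite(f'pics/{c}_m.png',vis)
pickle.dump(out,open('m.pkl','wb'))
print(telemetry.sense()['t'])
```

```text
scene bottle_c 0.94 [379. 196. 410. 248.] 1189 [392.8 224.7]
scene bottle_c 0.68 [117. 181. 250. 260.] 7853 [186.5 220.8]
scene cup_c 0.75 [416. 202. 457. 256.] 1456 [437.  227.3]
scene box_c 0.84 [332. 190. 373. 246.] 1679 [351.7 217.3]
scene stamp_c 0.93 [403. 239. 428. 270.] 535 [415.9 257.3]
scene otherstamp_c 0.76 [359. 232. 384. 267.] 619 [368.8 252.7]
scene mat_bottle 0.65 [374. 236. 406. 256.] 163 [391.8 248.7]
scene mat_bottle 0.53 [418. 200. 456. 256.] 1531 [436.9 227.5]
scene tray 0.73 [435. 254. 442. 257.] 9 [437.8 256.8]
scene tray 0.72 [117. 180. 248. 264.] 7854 [186.8 220.9]
scene inkpad 0.6 [275. 212. 313. 245.] 921 [293.4 227.5]
side bottle_c 0.96 [258. 297. 296. 354.] 1700 [275.5 324. ]
side bottle_c 0.36 [250. 397. 268. 420.] 101 [256.8 408.4]
side cup_c 0.81 [252. 350. 304. 420.] 2858 [277.5 384.2]
side box_c 0.81 [260. 233. 287. 306.] 1656 [272.7 266.8]
side stamp_c 0.67 [220. 349. 250. 384.] 815 [233.8 365.1]
side otherstamp_c 0.88 [230. 285. 249. 327.] 673 [237.8 308.1]
side mat_bottle 0.62 [253. 330. 299. 358.] 307 [273.  343.1]
side tray 0.56 [223. 116. 346. 192.] 8048 [281.8 156.5]
side inkpad 0.73 [265. 216. 316. 254.] 1208 [292.7 233.9]
1.05
```

```bash
cat > fit.py <<'E'
from h import *
from scipy.optimize import minimize
a=np.linspace(0,2*np.pi,48,endpoint=False)
def cyl(r,z0,z1): return np.array([[r*np.cos(t),r*np.sin(t),z] for z in (z0,z1) for t in a])
def boxp(x,y,z0,z1): return np.array([[i*x/2,j*y/2,z] for z in (z0,z1) for i in(-1,1) for j in (-1,1)])
M={'bottle_c':([cyl(.029,0,.092),np.vstack([cyl(.0285,.092,.0921),cyl(.008,.105,.134)])],.015),
'cup_c':([cyl(.034,0,.1)],.015),'box_c':([boxp(.045,.07,0,.12)],.015),
'stamp_c':([cyl(.024,0,.018),cyl(.012,.034,.062),cyl(.006,0,.068)],.012),
'otherstamp_c':([boxp(.034,.058,0,.018),cyl(.012,.034,.062),cyl(.006,0,.068)],.012),
'tray':([boxp(.29,.25,0,.03)],0),'inkpad':([boxp(.1,.085,0,.013)],0)}
S=4
def render(cam,n,x,y,yaw):
    parts,z=M[n]; c,s=np.cos(yaw),np.sin(yaw); m=np.zeros((420*S,560*S),np.uint8)
    for P in parts:
        Q=P@np.array([[c,-s,0],[s,c,0],[0,0,1]]).T+[x,y,z]
        h=cv2.convexHull(((proj(cam,Q)+.5)*S).astype(np.float32)); cv2.fillConvexPoly(m,np.round(h).astype(np.int32),255)
    return cv2.resize(m,(560,420),interpolation=cv2.INTER_AREA)/255.
E
python3 - <<'E'
from fit import *
import pickle
out=pickle.load(open('m.pkl','rb'))
sel={('scene','tray'):1}
def fit(n,cams,yaw0=0,fy=True):
    ms={c:out[c,n][sel.get((c,n),0)]['mask'].astype(float) for c in cams}
    m=ms[cams[0]]; ys,xs=np.nonzero(m); p=ray(cams[0],(xs.mean(),ys.mean()),M[n][1]+.03)
    def cost(q):
        s=0
        for c in cams:
            r=render(c,n,q[0],q[1],q[2] if fy else 0); s+=np.abs(r-ms[c]).sum()/ms[c].sum()
        return s
    best=min((minimize(cost,[p[0],p[1],y0],method='Nelder-Mead',options=dict(initial_simplex=np.array([[p[0],p[1],y0],[p[0]+.02,p[1],y0],[p[0],p[1]+.02,y0],[p[0],p[1],y0+.15]]),xatol=1e-4,fatol=1e-4)) for y0 in ([0] if not fy else [-.2,.0,.2])),key=lambda r:r.fun)
    print(n,cams,np.round(best.x,4),round(best.fun,3))
for n in M:
    fy=n in('box_c','otherstamp_c','tray','inkpad')
    for cams in (['scene'],['side'],['scene','side']): 
        fit(n,cams,fy=fy)
E
```

```text
bottle_c ['scene'] [ 0.5171  0.2376 -0.1369] 0.118
bottle_c ['side'] [0.5159 0.2391 0.0317] 0.093
bottle_c ['scene', 'side'] [ 0.516   0.2379 -0.1611] 0.211
cup_c ['scene'] [ 0.5051  0.3332 -0.0269] 0.111
cup_c ['side'] [0.5058 0.3352 0.0022] 0.026
cup_c ['scene', 'side'] [ 0.5058  0.334  -0.2034] 0.151
box_c ['scene'] [0.5279 0.1432 0.0469] 0.032
box_c ['side'] [0.5287 0.1369 0.0662] 0.148
box_c ['scene', 'side'] [0.5281 0.1431 0.0707] 0.185
stamp_c ['scene'] [0.5793 0.2937 0.0557] 0.063
stamp_c ['side'] [0.5798 0.2948 0.0567] 0.076Traceback (most recent call last):
  File "<stdin>", line 18, in <module>
  File "<stdin>", line 13, in fit
  File "<stdin>", line 13, in <genexpr>
    res = _minimize_neldermead(fun, x0, args, callback, bounds=bounds,
                               **options)
    fxr = func(xr)
    fx = function(np.copy(x), *(wrapper_args + args))
  File "<stdin>", line 11, in cost
  File "fit.py", line 16, in render
    h=cv2.convexHull(((proj(cam,Q)+.5)*S).astype(np.float32)); cv2.fillConvexPoly(m,np.round(h).astype(np.int32),255)
                       ~~~~^^^^^^^
  File "h.py", line 9, in proj
    K,R,t=cal(cam); p=(K@(R@np.atleast_2d(P).T+t[:,None])).T; return p[:,:2]/p[:,2:]
          ~~~^^^^^
  File "h.py", line 6, in cal
    c=optics.calibration(cam); R=cv2.Rodrigues(np.array(c['rvec'],float))[0]; t=np.array(c['tvec'],float).ravel()
ValueError: time passes only in moves, steps and waits
```

View pics/scene_m.png

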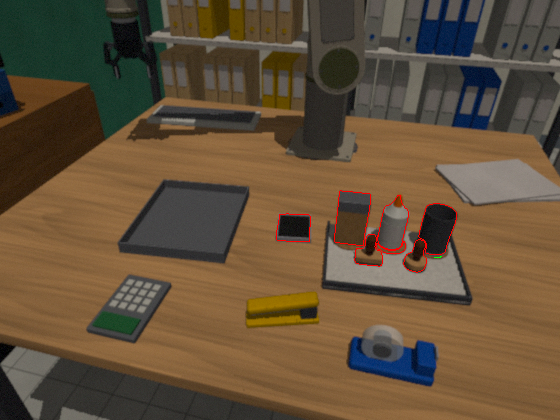

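View pics/side_m.png

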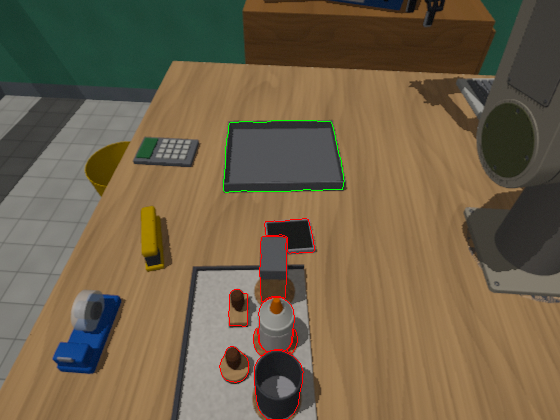

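```bash
python3 - <<'E'
import pickle
from cell import optics,telemetry
pickle.dump({c:optics.calibration(c) for c in('scene','side')},open('cal.pkl','wb')); print(telemetry.sense()['t'])
E
python3 - <<'E'
s=open('h.py').read()
s=s.replace("def cal(cam):\n    c=optics.calibration(cam)","import pickle\ndef cal(cam):\n    c=pickle.load(open('cal.pkl','rb'))[cam] if cam!='wrist' else WC()")
s+='''
_w={}
def WC(new=False):
    if new or not _w: _w.update(optics.calibration('wrist'))
    return _w
'''
open('h.py','w').write(s)
E
python3 - <<'E'
from fit import *
out=pickle.load(open('m.pkl','rb'))
sel={('scene','tray'):1}
def fit(n,cams,fy=True):
    ms={c:out[c,n][sel.get((c,n),0)]['mask'].astype(float) for c in cams}
    m=ms[cams[0]]; ys,xs=np.nonzero(m); p=ray(cams[0],(xs.mean(),ys.mean()),M[n][1]+.01)
    def cost(q): return sum(np.abs(render(c,n,*q)-ms[c]).sum()/ms[c].sum() for c in cams)
    best=min((minimize(cost,[p[0],p[1],y0],method='Nelder-Mead',options=dict(initial_simplex=np.array([[p[0],p[1],y0],[p[0]+.02,p[1],y0],[p[0],p[1]+.02,y0],[p[0],p[1],y0+.15]]),xatol=1e-4,fatol=1e-4)) for y0 in ([-.15,.15,1.4,1.7] if n in('tray','inkpad') else [0.1])),key=lambda r:r.fun)
    print(n,cams,np.round(best.x,4),round(best.fun,3))
for n in ['stamp_c','otherstamp_c','tray','inkpad']:
    for cams in (['scene'],['side'],['scene','side']): fit(n,cams)
E
```

```text
1.05
stamp_c ['scene'] [0.5796 0.2938 0.0721] 0.065
stamp_c ['side'] [0.5798 0.2945 0.1621] 0.073
stamp_c ['scene', 'side'] [0.5797 0.2942 0.1767] 0.142
otherstamp_c ['scene'] [0.589  0.1924 0.1114] 0.071
otherstamp_c ['side'] [0.588  0.1921 0.1272] 0.07
otherstamp_c ['scene', 'side'] [0.588  0.1927 0.1207] 0.15
tray ['scene'] [ 0.5386 -0.2607  0.1097] 0.019
tray ['side'] [ 0.538  -0.2615  0.1082] 0.023
tray ['scene', 'side'] [ 0.5387 -0.2615  0.1097] 0.044
inkpad ['scene'] [0.5055 0.0043 0.1608] 0.067
inkpad ['side'] [0.5057 0.0043 0.1617] 0.375
inkpad ['scene', 'side'] [0.5053 0.0041 0.1656] 0.444
```

```bash
cat > go.py <<'E'
import sys
from h import *
# usage: go.py x y z yaw(rad world of tool x) [...more waypoints]
s=telemetry.sense(); p=s['position'];R=s['tool_rot']
yaw=np.arctan2(R[1,0],R[0,0]); v=list(map(float,sys.argv[1:]))
print('t',round(s['t'],2),'pos',np.round(p,4),'yaw',round(yaw,4),'w',round(s['width'],4),'F',np.round(s['contact_force'],1),'tilt',np.round(R[:2,2],4))
for i in range(0,len(v),4):
    d=R.T@(np.array(v[i:i+3])-p); dy=(v[i+3]-yaw+np.pi)%(2*np.pi)-np.pi
    n=max(np.linalg.norm(d)/.0417,abs(dy)/np.radians(7.16))
    print('shift',np.round(d,4),'turn',round(-dy,4),'rows',round(n,1))
E
python3 go.py 0.5 -0.1 0.3 0.118  0.45 0.2 0.3 0.118; python3 -c "
from h import *
s=telemetry.sense();K,R,t=cal('wrist');C=-R.T@t;print(s['tool_rot'].T@(C-s['position']), s['tool_rot'].T@R[2])"
```

```text
t 1.05 pos [ 0.2006 -0.5655  0.2313] yaw -1.23 w 0.0852 F [0.1 0.3 0.7] tilt [ 0. -0.]
shift [-0.3386 -0.4378 -0.0687] turn -1.348 rows 13.4
shift [-0.6381 -0.4909 -0.0687] turn -1.348 rows 19.4
[-5.20363307e-05 -7.88588250e-02 -1.42318275e-01] [-0.00104074  0.30572149  0.95212042]
```

Call:
move_arm:
  steps:
    - [0,-0.339,-0.438,-0.069,-1.348]
    - [0,-0.339,-0.438,-0.069,-1.348]
    - [0,-0.339,-0.438,-0.069,-1.348]
    - [0,-0.339,-0.438,-0.069,-1.348]
    - [0,-0.339,-0.438,-0.069,-1.348]
    - [0,-0.339,-0.438,-0.069,-1.348]
    - [0,-0.339,-0.438,-0.069,-1.348]
    - [0,-0.339,-0.438,-0.069,-1.348]

```text
t: 1.72
position: [0.3801, -0.2855, 0.273]
tool_rot: [[0.975, -0.222, 0.001], [-0.222, -0.975, -0.001], [0.001, 0.0, -1.0]]
contact_force: [0.4, 0.4, -0.7]
width: 0.0855
```

```bash
python3 go.py 0.5 -0.06 0.3 0.118
```

```text
t 1.72 pos [ 0.3801 -0.2855  0.273 ] yaw -0.2241 w 0.0855 F [ 0.4  0.4 -0.7] tilt [ 0.0006 -0.0006]
shift [ 0.0668 -0.2465 -0.027 ] turn -0.3421 rows 6.2
```

Call:
move_arm:
  steps:
    - [0,0.067,-0.246,-0.027,-0.342]
    - [0,0.067,-0.246,-0.027,-0.342]
    - [0,0.067,-0.246,-0.027,-0.342]
    - [0,0.067,-0.246,-0.027,-0.342]
    - [0,0.067,-0.246,-0.027,-0.342]
    - [0,0.067,-0.246,-0.027,-0.342]
    - [0,0.067,-0.246,-0.027,-0.342]
    - [0,0.067,-0.246,-0.027,-0.342]

```text
t: 2.38
position: [0.5011, -0.0578, 0.3004]
tool_rot: [[0.993, 0.122, 0.001], [0.122, -0.993, -0.0], [0.001, 0.0, -1.0]]
contact_force: [0.2, -0.1, -0.1]
width: 0.0856
```

```bash
python3 go.py 0.5 0.15 0.3 0.118
python3 - <<'E'
from h import *
pickle.dump(optics.calibration('wrist'),open('cw1.pkl','wb'))
save('wrist','w1.png')
r=finder.trace('wrist','inkpad')
for q in r[:3]: print(q['conf'],q['extent'],q['mask'].sum())
pickle.dump(r,open('w1.pkl','wb'))
E
```

```text
t 2.38 pos [ 0.5011 -0.0578  0.3004] yaw 0.1224 w 0.0856 F [ 0.2 -0.1 -0.1] tilt [ 0.0015 -0.0001]
shift [ 0.0243 -0.2064  0.0004] turn 0.0044 rows 5.0
0.7 [248.7, 81.2, 330.6, 153.4] 5641
```

View pics/w1.png

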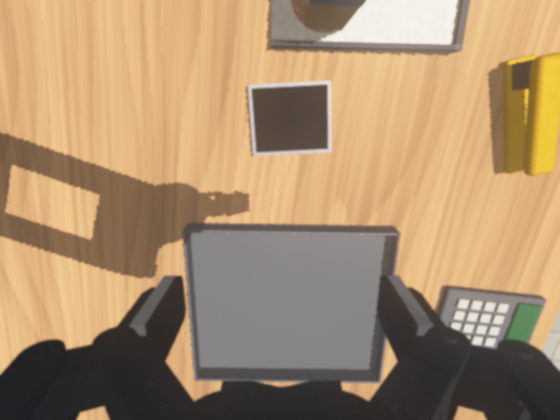

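The wrist picture shows the pad at about (290,118) with clear corners, the tray below it at (290,302), and the board edge at the top.

Run:
```python
import h
from h import *
h._w.update(pickle.load(open('cw1.pkl','rb')))
im=cv2.imread('pics/w1.png')
m=pickle.load(open('w1.pkl','rb'))[0]['mask']
# bright rim: gray (low saturation) & mask; dark felt
hsv=cv2.cvtColor(im,cv2.COLOR_BGR2HSV)
roi=np.zeros(m.shape,bool); roi[70:165,235:345]=1
for nm,mm,z in (('mask',m,.0115),('felt',(hsv[:,:,2]<70)&roi,.010),('notwood',((hsv[:,:,1]<70)|(hsv[:,:,2]<70))&roi,.0115)):
    cs,_=cv2.findContours(mm.astype(np.uint8),0,2); c=max(cs,key=cv2.contourArea)
    r=cv2.minAreaRect(c); b=cv2.boxPoints(r)
    P=np.array([ray('wrist',q,z)[:2] for q in b]); print(nm,P.mean(0).round(4),[round(float(np.linalg.norm(P[i]-P[(i+1)%4])),4) for i in range(4)],[round(float(np.arctan2(*(P[(i+1)%4]-P[i])[::-1])),3) for i in range(4)])
```

```text
mask [0.5062 0.0081] [0.099, 0.0851, 0.1053, 0.0853] [0.168, -1.351, -2.97, 1.716]Traceback (most recent call last):
  File "<stdin>", line 10, in <module>
ValueError: max() iterable argument is empty
```

Call:
move_arm:
  steps:
    - [0,0.024,-0.206,0,0]
    - [0,0.024,-0.206,0,0]
    - [0,0.024,-0.206,0,0]
    - [0,0.024,-0.206,0,0]
    - [0,0.024,-0.206,0,0]
    - [0,0.024,-0.206,0,0]
    - [0,0.024,-0.206,0,0]
    - [0,0.024,-0.206,0,0]

```text
t: 3.15
position: [0.4993, 0.1453, 0.2994]
tool_rot: [[0.993, 0.118, -0.0], [0.118, -0.993, -0.002], [-0.0, 0.002, -1.0]]
contact_force: [0.5, -0.6, -0.4]
width: 0.0853
```

Run:
```python
from h import *
pickle.dump(optics.calibration('wrist'),open('cw2.pkl','wb'))
save('wrist','w2.png')
o={}
for n in ['bottle_c','cup_c','box_c','stamp_c','otherstamp_c']:
  r=finder.trace('wrist',n); o[n]=r
  for q in r[:2]: print(n,q['conf'],np.round(q['extent']),q['mask'].sum())
pickle.dump(o,open('w2.pkl','wb'))
```

```text
bottle_c 0.86 [280.  59. 341. 121.] 3051
cup_c 0.77 [279.   1. 344.  34.] 1856
box_c 0.56 [286. 143. 340. 232.] 4030
stamp_c 0.58 [343.  22. 391.  71.] 1717
stamp_c 0.23 [278.   1. 341.  34.] 1843
otherstamp_c 0.81 [339. 117. 376. 164.] 1581
```

View pics/w2.png

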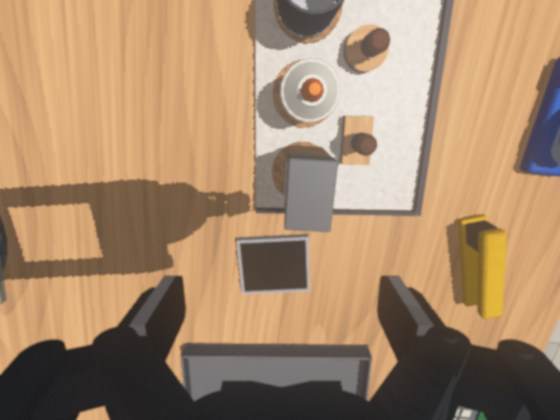

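Run:
```python
import h
from fit import *
for f,roi0 in (('1',(70,165,235,345)),('2',(230,300,228,318))):
    h._w.update(pickle.load(open(f'cw{f}.pkl','rb')))
    im=cv2.imread(f'pics/w{f}.png'); lab=cv2.cvtColor(im,cv2.COLOR_BGR2LAB).astype(int)
    a,b,c,d=roi0; sub=im[a:b,c:d]; hsv=cv2.cvtColor(sub,cv2.COLOR_BGR2HSV)
    v,_=cv2.threshold(hsv[:,:,2],0,255,cv2.THRESH_OTSU); s,_=cv2.threshold(hsv[:,:,1],0,255,cv2.THRESH_OTSU)
    for nm,mm,z in (('felt',hsv[:,:,2]<v,.0115),('lab',lab[a:b,c:d,2]<145,.0115)):
        cs,_=cv2.findContours(mm.astype(np.uint8),0,2); k=max(cs,key=cv2.contourArea)+[c,a]
        r=cv2.minAreaRect(k.astype(np.float32)); B=cv2.boxPoints(r)
        P=np.array([ray('wrist',q,z)[:2] for q in B]); print(f,nm,P.mean(0).round(4),[round(float(np.linalg.norm(P[i]-P[(i+1)%4])),4) for i in (0,1)],r[0])
    print('centre px proj', proj('wrist',[[.505,.004,.012],[.506,.008,.012]]).round(1))
o=pickle.load(open('w2.pkl','rb'))
P0={'bottle_c':(.516,.238),'box_c':(.528,.143),'stamp_c':(.5797,.294),'otherstamp_c':(.588,.1925)}
for n in P0:
    m=o[n][0]['mask'].astype(float)
    f=lambda q: np.abs(render('wrist',n,*q)-m).sum()/m.sum()
    p=P0[n]; r=minimize(f,[*p,.12],method='Nelder-Mead',options=dict(initial_simplex=np.array([[*p,.12],[p[0]+.01,p[1],.12],[p[0],p[1]+.01,.12],[*p,.2]]),xatol=1e-4,fatol=1e-4))
    print(n,r.x.round(4),round(r.fun,3))
```

```text
1 felt [0.5055 0.0075] [0.0901, 0.0764] (290.3678894042969, 118.17344665527344)
1 lab [0.505  0.0075] [0.1008, 0.086] (289.94140625, 117.82794189453125)
centre px proj [[289.6 121.9]
 [290.8 118.7]]
2 felt [0.5049 0.0071] [0.091, 0.0767] (273.47381591796875, 265.476318359375)
2 lab [0.504  0.0088] [0.1005, 0.09] (273.0037536621094, 264.0748291015625)
centre px proj [[273.3 268.2]
 [274.3 265.7]]
bottle_c [0.516  0.2407 0.1775] 0.047
box_c [0.5276 0.1463 0.0748] 0.043
stamp_c [0.579  0.2975 0.197 ] 0.052
otherstamp_c [0.5868 0.1956 0.111 ] 0.037
```

```bash
python3 go.py 0.528 0.1447 0.27 0.075 0.528 0.1447 0.0913 0.075
```

```text
t 3.45 pos [0.4995 0.1455 0.2997] yaw 0.117 w 0.0849 F [ 0.  -0.2  0.4] tilt [ 0.0003 -0.0011]
shift [0.0282 0.0041 0.0297] turn 0.042 rows 1.0
shift [0.0282 0.0039 0.2084] turn 0.042 rows 5.0
```

Call:
move_arm:
  steps:
    - [0,0.028,0.004,0.03,0.042]
    - [0,0.028,0.004,0.03,0.042]
    - [0,0.028,0.004,0.07,0.042]
    - [0,0.028,0.004,0.11,0.042]
    - [0,0.028,0.004,0.15,0.042]
    - [0,0.028,0.004,0.18,0.042]
    - [0,0.028,0.004,0.2,0.042]
    - [0,0.028,0.004,0.208,0.042]

```text
t: 4.12
position: [0.5251, 0.1435, 0.0877]
tool_rot: [[0.997, 0.074, -0.006], [0.074, -0.997, -0.002], [-0.006, 0.002, -1.0]]
contact_force: [-0.1, 0.0, -0.2]
width: 0.0854
```

```bash
python3 go.py 0.528 0.1447 0.0913 0.075; python3 -c "
from h import *
save('scene','s1.png');save('side','d1.png')"
```

```text
t 4.12 pos [0.5251 0.1435 0.0877] yaw 0.0743 w 0.0854 F [-0.1  0.  -0.2] tilt [-0.0057 -0.0022]
shift [ 0.0029 -0.0009 -0.0036] turn -0.0007 rows 0.1
```

View pics/s1.png

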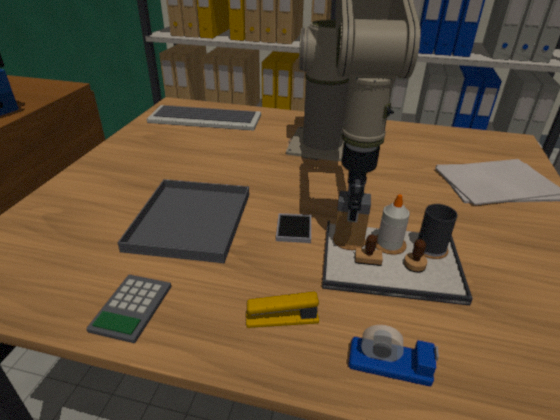

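View pics/d1.png

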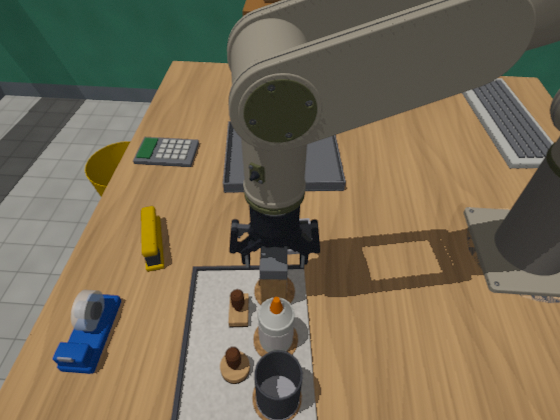

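Call:
move_arm:
  steps:
    - [0,0.003,-0.001,-0.003,0]
    - [0,0.003,-0.001,-0.003,0]
    - [0.3,0.003,-0.001,-0.003,0]
    - [0.5,0.003,-0.001,-0.003,0]
    - [1,0.003,-0.001,-0.003,0]
    - [1,0.003,-0.001,-0.003,0]
    - [1,0.003,-0.001,-0.003,0]
    - [1,0.003,-0.001,-0.003,0]
  squeeze: 40

```text
t: 4.88
position: [0.5297, 0.1453, 0.0943]
tool_rot: [[0.997, 0.075, -0.002], [0.075, -0.997, -0.002], [-0.002, 0.001, -1.0]]
contact_force: [-2.6, 0.3, 6.7]
width: 0.0449
```

```bash
python3 go.py 0.528 0.1447 0.0913 0.075 0.528 0.1447 0.27 0.075 .53 -.186 .27 .11
```

```text
t 4.88 pos [0.5297 0.1453 0.0943] yaw 0.0746 w 0.0449 F [-2.6  0.3  6.7] tilt [-0.0024 -0.0016]
shift [-0.0018  0.0004  0.003 ] turn -0.0004 rows 0.1
shift [-0.0022  0.0007 -0.1757] turn -0.0004 rows 4.2
shift [-0.0249  0.3306 -0.1751] turn -0.0354 rows 9.0
```

Call:
move_arm:
  steps:
    - [1,0,0,-0.01,0]
    - [1,0,0,-0.03,0]
    - [1,0,0,-0.07,0]
    - [1,0,0,-0.11,0]
    - [1,0,0,-0.15,0]
    - [1,0,0.01,-0.175,0]
    - [1,-0.002,0.04,-0.176,0]
    - [1,-0.005,0.08,-0.176,0]

```text
t: 5.55
position: [0.5323, 0.0667, 0.2743]
tool_rot: [[0.997, 0.078, 0.004], [0.078, -0.997, -0.001], [0.003, 0.001, -1.0]]
contact_force: [0.6, 0.4, -3.1]
width: 0.0447
```

```bash
python3 go.py .53 -.186 .27 .11
```

```text
t 5.55 pos [0.5323 0.0667 0.2743] yaw 0.0785 w 0.0447 F [ 0.6  0.4 -3.1] tilt [ 0.0035 -0.0005]
shift [-0.0222  0.2518  0.0044] turn -0.0315 rows 6.1
```

Call:
move_arm:
  steps:
    - [1,-0.004,0.04,0,-0.005]
    - [1,-0.008,0.08,0,-0.01]
    - [1,-0.012,0.12,0.004,-0.015]
    - [1,-0.015,0.16,0.004,-0.02]
    - [1,-0.018,0.2,0.004,-0.03]
    - [1,-0.021,0.235,0.004,-0.032]
    - [1,-0.022,0.25,0.004,-0.032]
    - [1,-0.022,0.252,0.004,-0.032]

```text
t: 6.22
position: [0.5295, -0.1894, 0.2705]
tool_rot: [[0.994, 0.106, 0.003], [0.106, -0.994, -0.001], [0.003, 0.002, -1.0]]
contact_force: [0.5, 1.0, -1.8]
width: 0.0446
```

```bash
python3 go.py .53 -.186 .27 .11 .53 -.186 .0855 .11
```

```text
t 6.22 pos [ 0.5295 -0.1894  0.2705] yaw 0.1065 w 0.0446 F [ 0.5  1.  -1.8] tilt [ 0.0029 -0.0012]
shift [ 0.0009 -0.0033  0.0005] turn -0.0035 rows 0.1
shift [ 0.0004 -0.0036  0.185 ] turn -0.0035 rows 4.4
```

Call:
move_arm:
  steps:
    - [1,0.001,-0.003,0.03,-0.003]
    - [1,0.001,-0.003,0.07,-0.003]
    - [1,0.001,-0.003,0.11,-0.003]
    - [1,0.001,-0.003,0.145,-0.003]
    - [1,0.001,-0.003,0.165,-0.003]
    - [1,0.001,-0.003,0.175,-0.003]
    - [1,0.001,-0.003,0.18,-0.003]
    - [1,0.001,-0.003,0.18,-0.003]

```text
t: 6.88
position: [0.5308, -0.1857, 0.0905]
tool_rot: [[0.994, 0.11, 0.003], [0.11, -0.994, -0.001], [0.002, 0.001, -1.0]]
contact_force: [-0.7, -0.2, -2.2]
width: 0.0446
```

```bash
python3 go.py .53 -.186 .0845 .11
```

```text
t 6.88 pos [ 0.5308 -0.1857  0.0905] yaw 0.1102 w 0.0446 F [-0.7 -0.2 -2.2] tilt [ 0.0026 -0.0008]
shift [-0.0009  0.0002  0.006 ] turn 0.0002 rows 0.1
```

Call:
move_arm:
  steps:
    - [1,0,0,0.003,0]
    - [1,0,0,0.005,0]
    - [1,0,0,0.006,0]
    - [1,0,0,0.006,0]
    - [0.7,0,0,0.006,0]
    - [0.4,0,0,0.006,0]
    - [0,0,0,0.006,0]
    - [0,0,0,0.006,0]

```text
t: 7.55
position: [0.5312, -0.1859, 0.085]
tool_rot: [[0.994, 0.11, 0.003], [0.11, -0.994, -0.001], [0.003, 0.002, -1.0]]
contact_force: [-0.5, 0.6, 0.3]
width: 0.0733
```

```bash
python3 go.py .53 -.186 .27 .11 .516 .2395 .27 .117
```

```text
t 7.55 pos [ 0.5312 -0.1859  0.085 ] yaw 0.1102 w 0.0733 F [-0.5  0.6  0.3] tilt [ 0.0034 -0.0011]
shift [-0.0006  0.0002 -0.185 ] turn 0.0002 rows 4.4
shift [ 0.0323 -0.4243 -0.1855] turn -0.0068 rows 11.1
```

Call:
move_arm:
  steps:
    - [0,0,0,-0.01,0]
    - [0,0,0,-0.04,0]
    - [0,0,0,-0.08,0]
    - [0,0,0,-0.12,0]
    - [0,0,-0.01,-0.16,0]
    - [0,0.003,-0.04,-0.185,0]
    - [0,0.006,-0.08,-0.185,0]
    - [0,0.009,-0.12,-0.185,0]

```text
t: 8.22
position: [0.5276, -0.0652, 0.2743]
tool_rot: [[0.994, 0.108, 0.01], [0.108, -0.994, -0.003], [0.01, 0.004, -1.0]]
contact_force: [1.0, 0.0, -0.7]
width: 0.0854
```

```bash
python3 go.py  .516 .2395 .27 .117
```

```text
t 8.22 pos [ 0.5276 -0.0652  0.2743] yaw 0.1079 w 0.0854 F [ 1.   0.  -0.7] tilt [ 0.0099 -0.0025]
shift [ 0.0213 -0.3042  0.0034] turn -0.0091 rows 7.3
```

Call:
move_arm:
  steps:
    - [0,0.003,-0.04,0.003,-0.009]
    - [0,0.006,-0.08,0.003,-0.009]
    - [0,0.009,-0.12,0.003,-0.009]
    - [0,0.012,-0.16,0.003,-0.009]
    - [0,0.015,-0.2,0.003,-0.009]
    - [0,0.018,-0.24,0.003,-0.009]
    - [0,0.02,-0.28,0.003,-0.009]
    - [0,0.021,-0.3,0.003,-0.009]

```text
t: 8.88
position: [0.5152, 0.2395, 0.2715]
tool_rot: [[0.993, 0.119, 0.011], [0.119, -0.993, -0.001], [0.011, 0.002, -1.0]]
contact_force: [0.9, -0.4, 0.8]
width: 0.0857
```

```bash
python3 go.py  .516 .2395 .27 .117  .516 .2395 .0783 .117
python3 - <<'E'
from h import *
pickle.dump(optics.calibration('wrist'),open('cw3.pkl','wb'))
save('wrist','w3.png')
r=finder.trace('wrist','cup_c'); pickle.dump(r,open('w3.pkl','wb'))
for q in r: print(q['conf'],q['extent'])
r=finder.trace('wrist','mat_box'); pickle.dump(r,open('w3m.pkl','wb'))
for q in r: print(q['conf'],q['extent'])
E
```

```text
t 8.88 pos [0.5152 0.2395 0.2715] yaw 0.1195 w 0.0857 F [ 0.9 -0.4  0.8] tilt [ 0.0107 -0.0007]
shift [0.0007 0.0001 0.0015] turn 0.0025 rows 0.0
shift [-0.0013 -0.0003  0.1932] turn 0.0025 rows 4.6
0.78 [244.4, 39.3, 322.0, 124.0]
0.59 [250.1, 220.8, 309.2, 270.4]
```

View pics/w3.png

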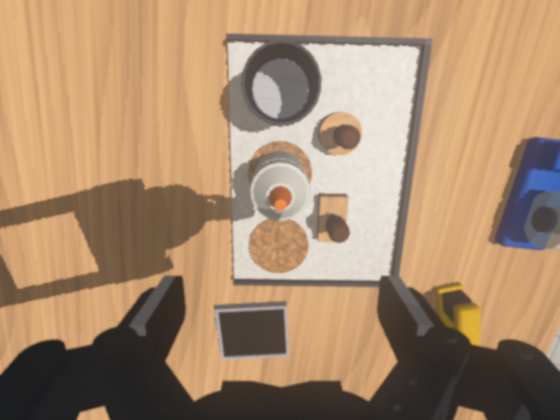

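```bash
cat > mat.py <<'E'
import h,sys
from fit import *
M['mat']=([cyl(.039,0,.003)],.012)
M['felt']=([boxp(.092,.077,0,.001)],.010)
def fitm(m,n,p,w=.12,cam='wrist'):
    f=lambda q: np.abs(render(cam,n,*q)-m).sum()/m.sum()
    r=minimize(f,[*p,w],method='Nelder-Mead',options=dict(initial_simplex=np.array([[*p,w],[p[0]+.01,p[1],w],[p[0],p[1]+.01,w],[*p,w+.1]]),xatol=1e-4,fatol=1e-4))
    return r.x.round(4),round(r.fun,3)
E
python3 - <<'E'
from mat import *
h._w.update(pickle.load(open('cw3.pkl','rb')))
print(fitm(pickle.load(open('w3.pkl','rb'))[0]['mask'].astype(float),'cup_c',(.5056,.3355)))
m=pickle.load(open('w3m.pkl','rb'))[0]['mask'].astype(float)
print('mask mat',fitm(m,'mat',(.528,.145)))
im=cv2.imread('pics/w3.png'); hsv=cv2.cvtColor(im,cv2.COLOR_BGR2HSV)
roi=np.zeros(m.shape,bool); roi[205:277,240:316]=1
mm=((hsv[:,:,1]>70)&roi).astype(np.uint8); mm=cv2.morphologyEx(mm,cv2.MORPH_CLOSE,np.ones((5,5)));print(mm.sum(),m.sum())
mm2=mm.copy(); mm2[:232]=0
cs,_=cv2.findContours(mm,0,1); k=max(cs,key=cv2.contourArea).reshape(-1,2)
P=np.array([ray('wrist',q,.0145)[:2] for q in k if q[1]>235])
A=np.c_[2*P,np.ones(len(P))]; s=np.linalg.lstsq(A,(P**2).sum(1),rcond=None)[0]; print('circle',s[:2],np.sqrt(s[2]+s[:2]@s[:2]))
E
```

```text
(array([0.5063, 0.3364, 0.1552]), np.float64(0.025))
mask mat (array([0.5262, 0.147 , 0.1634]), np.float64(0.042))
2613 2591.0
circle [0.52555136 0.14660356] 0.03788105563757184
```

Call:
move_arm:
  steps:
    - [0,-0.001,0,0.04,0]
    - [0,-0.001,0,0.08,0]
    - [0,-0.001,0,0.12,0]
    - [0,-0.001,0,0.15,0]
    - [0,-0.001,0,0.17,0]
    - [0,-0.001,0,0.183,0]
    - [0,-0.001,0,0.188,0]
    - [0,-0.001,0,0.19,0]

```text
t: 9.7
position: [0.517, 0.2355, 0.0812]
tool_rot: [[0.993, 0.119, 0.01], [0.119, -0.993, -0.003], [0.01, 0.004, -1.0]]
contact_force: [0.4, 0.4, -0.8]
width: 0.0854
```

```bash
python3 go.py   .516 .240 .079 .12; python3 -c "
from h import *
save('scene','s2.png')"
```

```text
t 9.7 pos [0.517  0.2355 0.0812] yaw 0.1191 w 0.0854 F [ 0.4  0.4 -0.8] tilt [ 0.0102 -0.0027]
shift [-0.0005 -0.0046  0.0022] turn -0.0009 rows 0.1
```

View pics/s2.png

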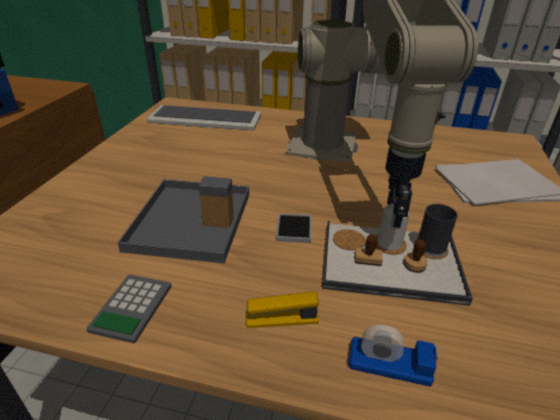

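The box stands in the tray (216,203) and the fingers straddle the bottle. Next I correct by 4.5 mm and grip.

Call:
move_arm:
  steps:
    - [0,-0.0005,-0.0045,0.002,0]
    - [0,-0.0005,-0.0045,0.002,0]
    - [0.1,-0.0005,-0.0045,0.002,0]
    - [0.2,-0.0005,-0.0045,0.002,0]
    - [0.5,-0.0005,-0.0045,0.002,0]
    - [1,-0.0005,-0.0045,0.002,0]
    - [1,-0.0005,-0.0045,0.002,0]
    - [1,-0.0005,-0.0045,0.002,0]
  squeeze: 40

```text
t: 10.42
position: [0.5167, 0.2405, 0.0808]
tool_rot: [[0.993, 0.119, 0.012], [0.119, -0.993, -0.002], [0.012, 0.003, -1.0]]
contact_force: [-3.5, -0.4, 6.7]
width: 0.0568
```

```bash
python3 go.py   .516 .240 .079 .12
```

```text
t 10.42 pos [0.5167 0.2405 0.0808] yaw 0.1195 w 0.0568 F [-3.5 -0.4  6.7] tilt [ 0.012  -0.0018]
shift [-0.0008  0.0004  0.0018] turn -0.0005 rows 0.0
```

Call:
move_arm:
  steps:
    - [1,0,0,-0.01,0]
    - [1,0,0,-0.03,0]
    - [1,0,0,-0.07,0]
    - [1,0,0,-0.11,0]
    - [1,0.001,0,-0.15,0]
    - [1,0.001,0.01,-0.185,0]
    - [1,0,0.04,-0.19,0]
    - [1,-0.003,0.08,-0.19,0]

```text
t: 11.08
position: [0.5226, 0.1627, 0.2762]
tool_rot: [[0.992, 0.123, 0.02], [0.123, -0.992, 0.001], [0.02, 0.002, -1.0]]
contact_force: [1.7, -0.9, -2.9]
width: 0.057
```

```bash
python3 go.py   .5385 -.2605 .27 .11
```

```text
t 11.08 pos [0.5226 0.1627 0.2762] yaw 0.1233 w 0.057 F [ 1.7 -0.9 -2.9] tilt [0.0197 0.0007]
shift [-0.0364  0.4219  0.0062] turn 0.0133 rows 10.2
```

Call:
move_arm:
  steps:
    - [1,-0.003,0.04,0.006,0.002]
    - [1,-0.007,0.08,0.006,0.004]
    - [1,-0.01,0.12,0.006,0.006]
    - [1,-0.014,0.16,0.006,0.008]
    - [1,-0.017,0.2,0.006,0.01]
    - [1,-0.021,0.24,0.006,0.012]
    - [1,-0.024,0.28,0.006,0.013]
    - [1,-0.027,0.31,0.006,0.013]

```text
t: 11.75
position: [0.5334, -0.1514, 0.2706]
tool_rot: [[0.994, 0.109, 0.02], [0.109, -0.994, -0.0], [0.019, 0.002, -1.0]]
contact_force: [0.3, -0.9, -2.2]
width: 0.0568
```

```bash
python3 go.py   .5385 -.2605 .27 .11 .5385 -.2605 .0713 .11
```

```text
t 11.75 pos [ 0.5334 -0.1514  0.2706] yaw 0.1088 w 0.0568 F [ 0.3 -0.9 -2.2] tilt [ 0.0196 -0.0002]
shift [-0.0067  0.109   0.0007] turn -0.0012 rows 2.6
shift [-0.0106  0.1085  0.1993] turn -0.0012 rows 5.4
```

Call:
move_arm:
  steps:
    - [1,-0.003,0.04,0.001,0]
    - [1,-0.005,0.08,0.001,0]
    - [1,-0.007,0.105,0.001,0]
    - [1,-0.007,0.109,0.001,0]
    - [1,-0.007,0.109,0.01,0]
    - [1,-0.008,0.109,0.04,0]
    - [1,-0.008,0.109,0.08,0]
    - [1,-0.009,0.109,0.12,0]

```text
t: 12.42
position: [0.5395, -0.2596, 0.1504]
tool_rot: [[0.994, 0.11, 0.022], [0.11, -0.994, -0.001], [0.022, 0.004, -1.0]]
contact_force: [0.6, -1.0, -3.3]
width: 0.0567
```

```bash
python3 go.py  .5385 -.2605 .0713 .11
```

```text
t 12.42 pos [ 0.5395 -0.2596  0.1504] yaw 0.11 w 0.0567 F [ 0.6 -1.  -3.3] tilt [ 0.0224 -0.0012]
shift [-0.0029  0.0005  0.0791] turn -0.0 rows 1.9
```

Call:
move_arm:
  steps:
    - [1,-0.002,0,0.03,0]
    - [1,-0.002,0,0.05,0]
    - [1,-0.003,0,0.065,0]
    - [1,-0.003,0,0.073,0]
    - [1,-0.003,0,0.076,0]
    - [1,-0.003,0,0.078,0]
    - [1,-0.003,0,0.078,0]
    - [1,-0.003,0,0.078,0]

```text
t: 13.08
position: [0.5392, -0.2603, 0.0739]
tool_rot: [[0.994, 0.11, 0.024], [0.11, -0.994, -0.002], [0.024, 0.005, -1.0]]
contact_force: [-0.0, 0.1, -1.9]
width: 0.057
```

```bash
python3 go.py  .5385 -.2605 .0713 .11; python3 -c "
from h import *
save('scene','s3.png')"
```

```text
t 13.08 pos [ 0.5392 -0.2603  0.0739] yaw 0.1103 w 0.057 F [-0.   0.1 -1.9] tilt [ 0.0244 -0.0023]
shift [-0.0008  0.0001  0.0026] turn 0.0003 rows 0.1
```

View pics/s3.png

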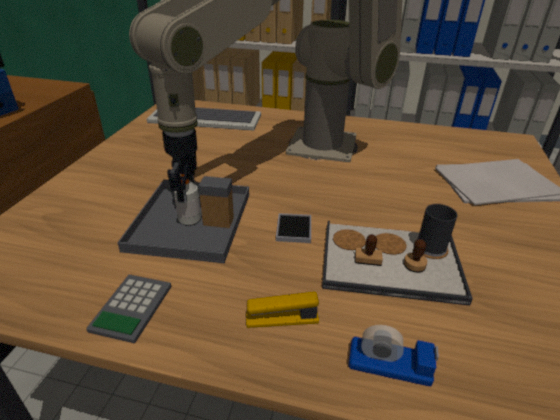

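Call:
move_arm:
  steps:
    - [1,0,0,0.002,0]
    - [1,0,0,0.003,0]
    - [1,0,0,0.003,0]
    - [0.6,0,0,0.003,0]
    - [0.4,0,0,0.003,0]
    - [0,0,0,0.003,0]
    - [0,0,0,0.003,0]
    - [0,0,0,0.003,0]

```text
t: 13.8
position: [0.5396, -0.2606, 0.0714]
tool_rot: [[0.994, 0.11, 0.025], [0.11, -0.994, -0.003], [0.025, 0.006, -1.0]]
contact_force: [-0.0, -0.1, 0.0]
width: 0.0852
```

```bash
python3 go.py  .5385 -.2605 .27 .11 .506 .3355 .27 .12
```

```text
t 13.8 pos [ 0.5396 -0.2606  0.0714] yaw 0.1102 w 0.0852 F [-0.  -0.1  0. ] tilt [ 0.0252 -0.0028]
shift [ 0.0038  0.0009 -0.1986] turn 0.0002 rows 4.8
shift [ 0.037  -0.5951 -0.2011] turn -0.0098 rows 15.1
```

Call:
move_arm:
  steps:
    - [0,0,0,-0.02,0]
    - [0,0,0,-0.06,0]
    - [0,0.001,0,-0.1,0]
    - [0,0.002,0,-0.14,0]
    - [0,0.003,0,-0.18,0]
    - [0,0.003,-0.03,-0.199,0]
    - [0,0.006,-0.07,-0.2,0]
    - [0,0.009,-0.11,-0.2,0]

```text
t: 14.47
position: [0.5324, -0.1498, 0.2741]
tool_rot: [[0.994, 0.107, 0.03], [0.108, -0.994, -0.005], [0.03, 0.008, -1.0]]
contact_force: [0.3, 0.5, -0.3]
width: 0.0854
```

```bash
python3 go.py  .506 .3355 .27 .12
```

```text
t 14.47 pos [ 0.5324 -0.1498  0.2741] yaw 0.1078 w 0.0854 F [ 0.3  0.5 -0.3] tilt [ 0.0303 -0.0048]
shift [ 0.0259 -0.4854  0.001 ] turn -0.0122 rows 11.7
```

Call:
move_arm:
  steps:
    - [0,0.002,-0.04,0,0]
    - [0,0.004,-0.08,0,0]
    - [0,0.006,-0.12,0,0]
    - [0,0.008,-0.16,0,0]
    - [0,0.01,-0.2,0,-0.005]
    - [0,0.012,-0.24,0,-0.008]
    - [0,0.015,-0.28,0,-0.01]
    - [0,0.017,-0.32,0,-0.012]

```text
t: 15.13
position: [0.5146, 0.1721, 0.2726]
tool_rot: [[0.992, 0.119, 0.032], [0.12, -0.993, -0.004], [0.031, 0.008, -0.999]]
contact_force: [0.7, 0.6, -0.7]
width: 0.0854
```

```bash
python3 go.py  .506 .3355 .27 .12 .506 .3355 .09 .12
```

```text
t 15.13 pos [0.5146 0.1721 0.2726] yaw 0.1199 w 0.0854 F [ 0.7  0.6 -0.7] tilt [ 0.0315 -0.0045]
shift [ 0.0109 -0.1633  0.0016] turn -0.0001 rows 3.9
shift [ 0.0054 -0.1647  0.1815] turn -0.0001 rows 5.9
```

Call:
move_arm:
  steps:
    - [0,0.003,-0.04,0,0]
    - [0,0.006,-0.08,0,0]
    - [0,0.009,-0.12,0,0]
    - [0,0.01,-0.155,0,0]
    - [0,0.01,-0.163,0,0]
    - [0,0.009,-0.163,0.04,0]
    - [0,0.008,-0.164,0.08,0]
    - [0,0.008,-0.164,0.085,0]

```text
t: 15.8
position: [0.5019, 0.3337, 0.1785]
tool_rot: [[0.993, 0.12, 0.022], [0.12, -0.993, -0.01], [0.021, 0.013, -1.0]]
contact_force: [-1.8, -0.7, -2.5]
width: 0.0854
```

```bash
python3 go.py  .506 .3355 .075 .12 .506 .3355 .09 .12
```

```text
t 15.8 pos [0.5019 0.3337 0.1785] yaw 0.1207 w 0.0854 F [-1.8 -0.7 -2.5] tilt [ 0.0219 -0.01  ]
shift [ 0.0022 -0.0026  0.1036] turn 0.0007 rows 2.5
shift [ 0.0025 -0.0024  0.0886] turn 0.0007 rows 2.1
```

Call:
move_arm:
  steps:
    - [0,0.003,-0.002,0.01,0]
    - [0,0.003,-0.002,0.02,0]
    - [0,0.003,-0.002,0.02,0]
    - [0,0.003,-0.002,0.02,0]
    - [0,0.003,-0.002,0.03,0]
    - [0,0.003,-0.002,0.055,0]
    - [0,0.002,-0.003,0.085,0]
    - [0,0.002,-0.003,0.088,0]

```text
t: 16.47
position: [0.5031, 0.3347, 0.086]
tool_rot: [[0.993, 0.12, 0.017], [0.12, -0.993, -0.013], [0.015, 0.015, -1.0]]
contact_force: [-1.7, -1.8, -2.6]
width: 0.0854
```

```bash
python3 go.py  .506 .336 .075 .12;python3 -c "
from h import *
save('wrist','w4.png');save('side','d4.png')"
```

```text
t 16.47 pos [0.5031 0.3347 0.086 ] yaw 0.1205 w 0.0854 F [-1.7 -1.8 -2.6] tilt [ 0.0167 -0.0128]
shift [ 0.0028 -0.0012  0.011 ] turn 0.0005 rows 0.3
```

View pics/w4.png

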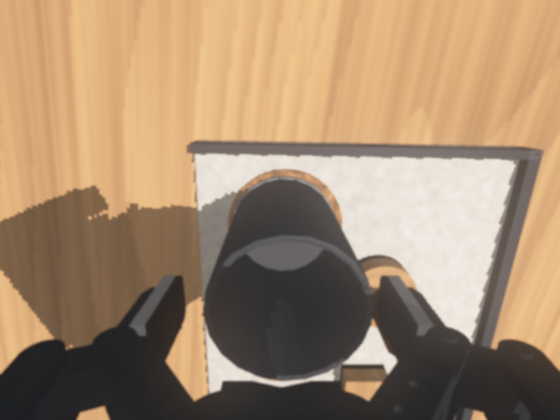

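View pics/d4.png

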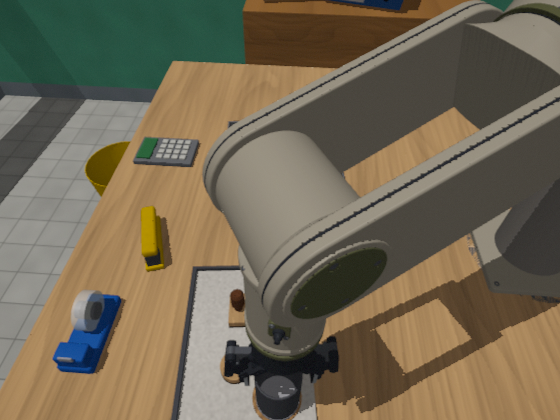

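The wrist picture shows the cup rim centred at x≈287 between fingertips at x≈183 and 378. The cup is about 2.7 mm to the +x side, which matches the computed shift.

Call:
move_arm:
  steps:
    - [0,0.003,-0.001,0.003,0]
    - [0,0.003,-0.001,0.007,0]
    - [0,0.003,-0.001,0.01,0]
    - [0,0.003,-0.001,0.011,0]
    - [0.3,0.003,-0.001,0.011,0]
    - [1,0.003,-0.001,0.011,0]
    - [1,0.003,-0.001,0.011,0]
    - [1,0.003,-0.001,0.011,0]
  squeeze: 40

```text
t: 17.23
position: [0.5077, 0.3369, 0.0794]
tool_rot: [[0.993, 0.12, 0.02], [0.12, -0.993, -0.011], [0.018, 0.013, -1.0]]
contact_force: [-2.9, -1.4, 5.8]
width: 0.0678
```

```bash
python3 go.py  .506 .336 .075 .12 .506 .336 .26 .12
```

```text
t 17.23 pos [0.5077 0.3369 0.0794] yaw 0.1207 w 0.0678 F [-2.9 -1.4  5.8] tilt [ 0.0198 -0.0111]
shift [-0.0019  0.0006  0.0044] turn 0.0007 rows 0.1
shift [ 0.0015  0.0031 -0.1805] turn 0.0007 rows 4.3
```

Call:
move_arm:
  steps:
    - [1,0,0,-0.01,0]
    - [1,0,0,-0.04,0]
    - [1,0,0,-0.08,0]
    - [1,0.001,0.001,-0.12,0]
    - [1,0.001,0.002,-0.15,0]
    - [1,0.001,0.003,-0.17,0]
    - [1,0.001,0.003,-0.18,0]
    - [1,0.001,0.003,-0.18,0]

```text
t: 17.9
position: [0.5067, 0.3367, 0.2629]
tool_rot: [[0.992, 0.12, 0.024], [0.12, -0.993, -0.009], [0.023, 0.011, -1.0]]
contact_force: [-0.0, -0.3, -0.6]
width: 0.0672
```

```bash
python3 go.py  .547 -.335 .26 .11
```

```text
t 17.9 pos [0.5067 0.3367 0.2629] yaw 0.1206 w 0.0672 F [-0.  -0.3 -0.6] tilt [ 0.0245 -0.0085]
shift [-0.0409  0.6715  0.0097] turn 0.0106 rows 16.1
```

Call:
move_arm:
  steps:
    - [1,-0.002,0.03,0.001,0]
    - [1,-0.005,0.07,0.001,0]
    - [1,-0.007,0.11,0.002,0]
    - [1,-0.009,0.15,0.003,0]
    - [1,-0.012,0.19,0.003,0]
    - [1,-0.014,0.23,0.003,0]
    - [1,-0.017,0.27,0.004,0.003]
    - [1,-0.019,0.31,0.004,0.005]

```text
t: 18.57
position: [0.5236, 0.0249, 0.2592]
tool_rot: [[0.993, 0.115, 0.021], [0.115, -0.993, -0.008], [0.019, 0.011, -1.0]]
contact_force: [1.4, -0.0, -2.1]
width: 0.0674
```

```bash
python3 go.py  .547 -.335 .26 .11;python3 -c "
from h import *
save('scene','s5.png')"
```

```text
t 18.57 pos [0.5236 0.0249 0.2592] yaw 0.1157 w 0.0674 F [ 1.4 -0.  -2.1] tilt [ 0.0205 -0.0083]
shift [-0.0183  0.3601  0.0027] turn 0.0057 rows 8.6
```

View pics/s5.png

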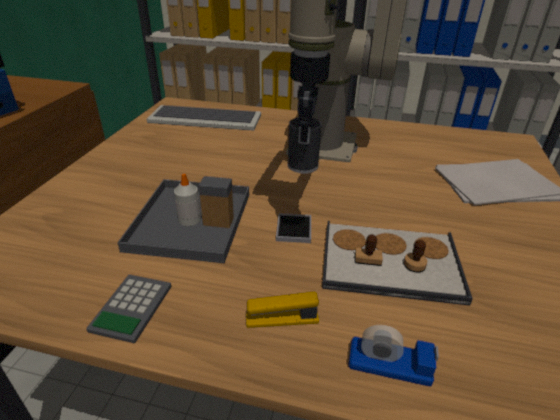

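The cup is held at (303,145), the bottle and box are upright in the tray, and all three mats are clear. I'll carry on.

Call:
move_arm:
  steps:
    - [1,-0.002,0.04,0,0.002]
    - [1,-0.004,0.08,0,0.004]
    - [1,-0.006,0.12,0,0.006]
    - [1,-0.008,0.16,0,0.006]
    - [1,-0.01,0.2,0,0.006]
    - [1,-0.012,0.24,0,0.006]
    - [1,-0.014,0.28,0,0.006]
    - [1,-0.016,0.32,0,0.006]

```text
t: 19.28
position: [0.5428, -0.3035, 0.2611]
tool_rot: [[0.994, 0.104, 0.018], [0.105, -0.994, -0.011], [0.016, 0.013, -1.0]]
contact_force: [-0.1, 0.8, -1.8]
width: 0.0672
```

```bash
python3 go.py  .547 -.335 .26 .11 .547 -.335 .07 .11
```

```text
t 19.28 pos [ 0.5428 -0.3035  0.2611] yaw 0.1048 w 0.0672 F [-0.1  0.8 -1.8] tilt [ 0.0177 -0.0111]
shift [0.0009 0.0318 0.0015] turn -0.0052 rows 0.8
shift [-0.0022  0.0293  0.1915] turn -0.0052 rows 4.6
```

Call:
move_arm:
  steps:
    - [1,0.001,0.025,0.002,-0.005]
    - [1,0.001,0.031,0.002,-0.005]
    - [1,0.001,0.031,0.02,-0.005]
    - [1,0,0.031,0.06,-0.005]
    - [1,0,0.03,0.1,-0.005]
    - [1,-0.001,0.03,0.14,-0.005]
    - [1,-0.002,0.03,0.17,-0.005]
    - [1,-0.002,0.03,0.177,-0.005]

```text
t: 19.95
position: [0.5419, -0.3311, 0.0745]
tool_rot: [[0.994, 0.11, 0.006], [0.11, -0.994, -0.002], [0.006, 0.003, -1.0]]
contact_force: [-1.1, 0.4, -3.3]
width: 0.0671
```

```bash
python3 go.py  .547 -.335 .0695 .11;python3 -c "
from h import *
save('scene','s6.png')"
```

```text
t 19.95 pos [ 0.5419 -0.3311  0.0745] yaw 0.1099 w 0.0671 F [-1.1  0.4 -3.3] tilt [ 0.0058 -0.0024]
shift [0.0046 0.0044 0.0051] turn -0.0001 rows 0.2
```

View pics/s6.png

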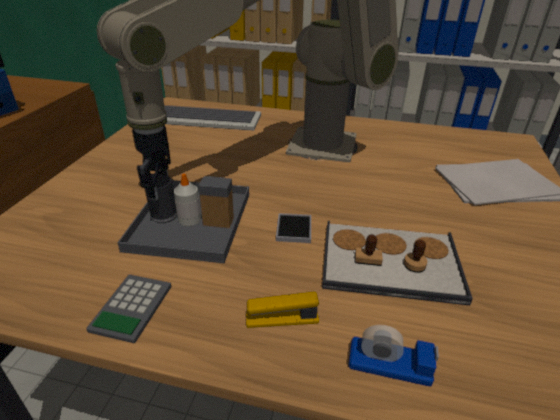

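Tilt is back near zero and the cup is just above the tray floor beside the bottle. I'll lower it and release.

Call:
move_arm:
  steps:
    - [1,0.004,0.004,0.001,0]
    - [1,0.004,0.004,0.003,0]
    - [1,0.004,0.004,0.005,0]
    - [1,0.004,0.004,0.0055,0]
    - [0.3,0.004,0.004,0.0055,0]
    - [0,0.004,0.004,0.0055,0]
    - [0,0.004,0.004,0.0055,0]
    - [0,0.004,0.004,0.0055,0]

```text
t: 20.67
position: [0.5477, -0.3357, 0.0721]
tool_rot: [[0.994, 0.11, 0.009], [0.11, -0.994, -0.005], [0.008, 0.005, -1.0]]
contact_force: [0.1, 1.0, 0.2]
width: 0.0855
```

```bash
python3 go.py  .547 -.335 .24 .11  .5793 .296 .24 .12
```

```text
t 20.67 pos [ 0.5477 -0.3357  0.0721] yaw 0.1099 w 0.0855 F [0.1 1.  0.2] tilt [ 0.0087 -0.0045]
shift [ 7.000e-04  1.000e-04 -1.679e-01] turn -0.0001 rows 4.0
shift [ 0.102  -0.6236 -0.1705] turn -0.0101 rows 15.7
```

Call:
move_arm:
  steps:
    - [0,0,0,-0.01,0]
    - [0,0,0,-0.04,0]
    - [0,0,0,-0.08,0]
    - [0,0.001,0,-0.12,0]
    - [0,0.001,0,-0.15,0]
    - [0,0.001,-0.003,-0.165,0]
    - [0,0.003,-0.02,-0.168,0]
    - [0,0.006,-0.05,-0.168,0]

```text
t: 21.33
position: [0.5472, -0.2864, 0.2425]
tool_rot: [[0.994, 0.107, 0.012], [0.107, -0.994, -0.008], [0.011, 0.009, -1.0]]
contact_force: [1.1, 0.3, -1.4]
width: 0.0855
```

```bash
python3 go.py  .5793 .296 .24 .12
python3 - <<'E'
from mat import *
save('side','d7.png')
for n in ['bottle_c','cup_c','box_c']:
    r=finder.trace('side',n)
    if r:
        m=r[0]['mask'].astype(float); ys,xs=np.nonzero(m); M[n]=(M[n][0],.005)
        p=ray('side',(xs.mean(),ys.mean()),.05)[:2]; x,f=fitm(m,n,p,.1,'side')
        c,s=np.cos(.11),np.sin(.11);d=x[:2]-[.5385,-.2605]
        print(n,r[0]['conf'],x,f,'local',(c*d[0]+s*d[1]).round(3),(-s*d[0]+c*d[1]).round(3))
E
```

```text
t 21.33 pos [ 0.5472 -0.2864  0.2425] yaw 0.1069 w 0.0855 F [ 1.1  0.3 -1.4] tilt [ 0.0123 -0.0076]
shift [ 0.094  -0.5756 -0.0015] turn -0.0131 rows 14.0
bottle_c 0.82 [ 0.5453 -0.2754  0.1801] 2.123 local 0.005 -0.016
cup_c 0.64 [ 0.5507 -0.3492  0.023 ] 0.961 local 0.002 -0.09
box_c 0.69 [ 0.5303 -0.1958  0.1136] 0.101 local -0.001 0.065
```

View pics/d7.png

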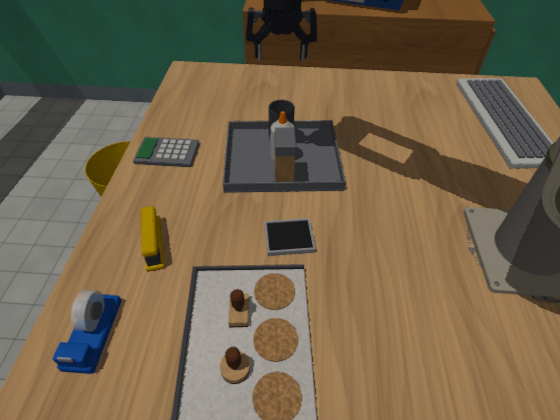

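All three stand in the tray with the gripper clear, and all three mats are visible at (275,291), (275,339) and (277,397). Next is the stamp.

Call:
move_arm:
  steps:
    - [0,0.006,-0.04,0,0]
    - [0,0.012,-0.08,0,0]
    - [0,0.019,-0.12,0,0]
    - [0,0.026,-0.16,0,0]
    - [0,0.032,-0.2,0,-0.005]
    - [0,0.039,-0.24,0,-0.01]
    - [0,0.045,-0.28,0,-0.013]
    - [0,0.052,-0.32,0,-0.013]

```text
t: 22.2
position: [0.5621, 0.0422, 0.2376]
tool_rot: [[0.992, 0.124, 0.007], [0.124, -0.992, -0.004], [0.007, 0.005, -1.0]]
contact_force: [0.4, -0.5, -0.0]
width: 0.0854
```

```bash
python3 go.py  .5793 .25 .24 .12
```

```text
t 22.2 pos [0.5621 0.0422 0.2376] yaw 0.1241 w 0.0854 F [ 0.4 -0.5 -0. ] tilt [ 0.0071 -0.0041]
shift [ 0.0428 -0.2041 -0.0031] turn 0.0041 rows 5.0
```

Call:
move_arm:
  steps:
    - [0,0.008,-0.04,0,0]
    - [0,0.017,-0.08,0,0]
    - [0,0.025,-0.12,0,0]
    - [0,0.033,-0.155,0,0]
    - [0,0.038,-0.175,0,0.004]
    - [0,0.038,-0.175,0,0.004]
    - [0,0.038,-0.175,0,0.004]
    - [0,0.038,-0.175,0,0.004]

```text
t: 22.87
position: [0.578, 0.2196, 0.2362]
tool_rot: [[0.993, 0.12, 0.006], [0.12, -0.993, -0.005], [0.005, 0.006, -1.0]]
contact_force: [1.0, -1.5, 0.3]
width: 0.0853
```

```bash
python3 go.py  .5793 .296 .24 .12
python3 - <<'E'
from mat import *
h._w.update(optics.calibration('wrist')); pickle.dump(h._w,open('cw5.pkl','wb'))
save('wrist','w5.png')
r=finder.trace('wrist','stamp_c'); pickle.dump(r,open('w5.pkl','wb'))
for q in r[:2]: print(q['conf'],q['extent'],fitm(q['mask'].astype(float),'stamp_c',(.579,.297)))
for q in finder.trace('wrist','mat_cup')[:3]:
    m=q['mask'].astype(float); ys,xs=np.nonzero(m); print('mat',q['conf'],np.round(q['extent']),fitm(m,'mat',ray('wrist',(xs.mean(),ys.mean()),.015)[:2]))
E
```

```text
t 22.87 pos [0.578  0.2196 0.2362] yaw 0.1199 w 0.0853 F [ 1.  -1.5  0.3] tilt [ 0.006  -0.0051]
shift [ 0.0104 -0.0757 -0.0041] turn -0.0001 rows 1.8
0.56 [266.7, 81.3, 316.9, 130.0] (array([0.5789, 0.2974, 0.1788]), np.float64(0.072))
mat 0.58 [183.  14. 262. 101.] (array([0.5074, 0.336 , 0.2035]), np.float64(0.02))
```

View pics/w5.png

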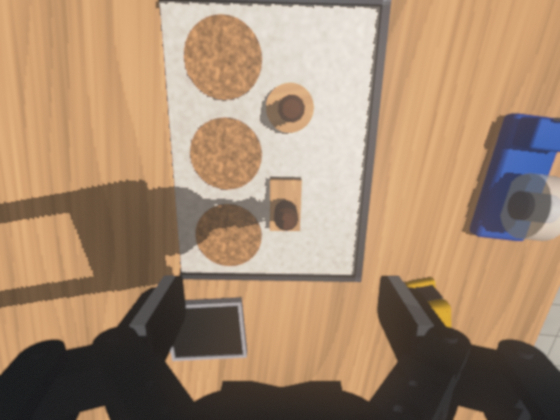

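Run:
```python
from mat import *
h._w.update(pickle.load(open('cw5.pkl','rb')))
im=cv2.imread('pics/w5.png'); hsv=cv2.cvtColor(im,cv2.COLOR_BGR2HSV)
for nm,(a,b,c,d) in dict(cup=(8,106,178,268),bottle=(112,194,184,266),box=(198,270,190,266)).items():
    mm=np.zeros((420,560),np.uint8); mm[a:b,c:d]=(hsv[a:b,c:d,1]>80)
    mm=cv2.morphologyEx(cv2.morphologyEx(mm,cv2.MORPH_CLOSE,np.ones((7,7))),cv2.MORPH_OPEN,np.ones((7,7)))
    print(nm,fitm(mm.astype(float),'mat',ray('wrist',((c+d)/2,(a+b)/2),.015)[:2]))
```

```text
cup (array([0.5068, 0.335 , 0.1921]), np.float64(0.043))
bottle (array([0.5162, 0.2405, 0.2367]), np.float64(0.048))
box (array([0.5254, 0.1458, 0.2182]), np.float64(0.064))
```

```bash
python3 go.py  .579 .2968 .236 .12  .579 .2968 .1 .12 .579 .2968 .043 .12
```

```text
t 23.02 pos [0.5783 0.219  0.2369] yaw 0.1183 w 0.0856 F [ 0.8 -0.2 -0.6] tilt [ 0.0069 -0.0045]
shift [ 0.0099 -0.0771  0.0005] turn -0.0017 rows 1.9
shift [ 0.009  -0.0779  0.1365] turn -0.0017 rows 3.8
shift [ 0.0087 -0.0782  0.1935] turn -0.0017 rows 5.0
```

Call:
move_arm:
  steps:
    - [0,0.005,-0.04,0,0]
    - [0,0.01,-0.075,0,0]
    - [0,0.01,-0.077,0.01,0]
    - [0,0.009,-0.078,0.05,0]
    - [0,0.009,-0.078,0.09,0]
    - [0,0.009,-0.078,0.12,0]
    - [0,0.009,-0.078,0.135,0]
    - [0,0.009,-0.078,0.135,0]

```text
t: 23.68
position: [0.5758, 0.2942, 0.0956]
tool_rot: [[0.993, 0.117, -0.002], [0.117, -0.993, -0.008], [-0.002, 0.008, -1.0]]
contact_force: [-1.3, -0.0, -0.7]
width: 0.0854
```

```bash
python3 go.py  .579 .2968 .043 .12;python3 -c "
from h import *
save('wrist','w6.png')"
```

```text
t 23.68 pos [0.5758 0.2942 0.0956] yaw 0.1169 w 0.0854 F [-1.3 -0.  -0.7] tilt [-0.0015 -0.0083]
shift [ 0.0037 -0.0026  0.0526] turn -0.0031 rows 1.3
```

View pics/w6.png

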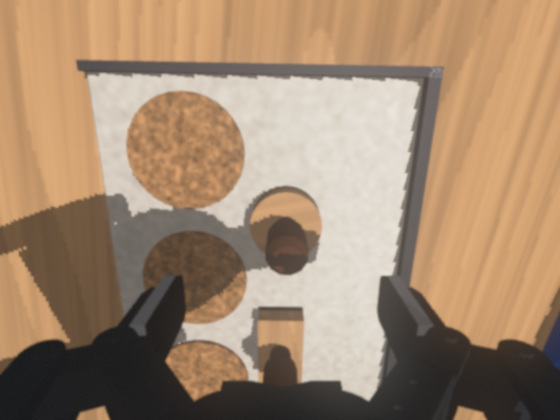

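Call:
move_arm:
  steps:
    - [0,0.004,-0.003,0.01,0]
    - [0,0.004,-0.003,0.025,0]
    - [0,0.004,-0.003,0.038,0]
    - [0,0.004,-0.003,0.046,0]
    - [0,0.004,-0.003,0.05,0]
    - [0,0.004,-0.003,0.052,0]
    - [0,0.004,-0.003,0.052,0]
    - [0,0.004,-0.003,0.052,0]

```text
t: 24.4
position: [0.5816, 0.2984, 0.0475]
tool_rot: [[0.993, 0.117, 0.003], [0.117, -0.993, -0.006], [0.002, 0.007, -1.0]]
contact_force: [0.3, -0.2, -0.2]
width: 0.0853
```

```bash
python3 go.py  .579 .2968 .043 .12;python3 -c "
from h import *
save('wrist','w7.png');save('scene','s7.png')"
```

```text
t 24.4 pos [0.5816 0.2984 0.0475] yaw 0.1171 w 0.0853 F [ 0.3 -0.2 -0.2] tilt [ 0.0031 -0.0063]
shift [-0.0027  0.0012  0.0046] turn -0.0029 rows 0.1
```

View pics/w7.png

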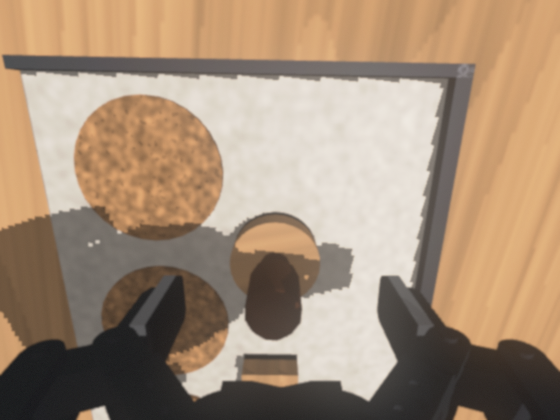

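View pics/s7.png

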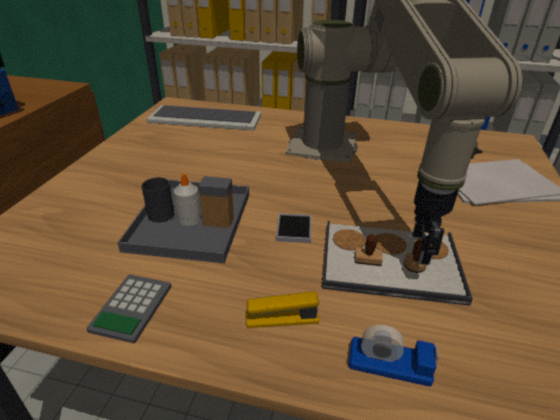

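Call:
move_arm:
  steps:
    - [0,-0.003,0.001,0.003,0]
    - [0,-0.003,0.001,0.004,0]
    - [0.2,-0.003,0.001,0.004,0]
    - [0.4,-0.003,0.001,0.004,0]
    - [0.55,-0.003,0.001,0.004,0]
    - [0.7,-0.003,0.001,0.004,0]
    - [1,-0.003,0.001,0.004,0]
    - [1,-0.003,0.001,0.004,0]
  squeeze: 30

```text
t: 25.17
position: [0.579, 0.2971, 0.0439]
tool_rot: [[0.993, 0.117, 0.004], [0.117, -0.993, -0.006], [0.003, 0.006, -1.0]]
contact_force: [0.5, 1.8, -0.4]
width: 0.023
```

```bash
python3 go.py  .579 .2968 .043 .12
```

```text
t 25.17 pos [0.579  0.2971 0.0439] yaw 0.1171 w 0.023 F [ 0.5  1.8 -0.4] tilt [ 0.0037 -0.0061]
shift [0.     0.0003 0.0009] turn -0.0029 rows 0.0
```

Call:
move_arm:
  steps:
    - [1,0,0,-0.005,0]
    - [1,0,0,-0.02,0]
    - [1,0,0,-0.05,0]
    - [1,0,0,-0.08,0]
    - [1,0,0,-0.1,0]
    - [1,0,0.002,-0.11,0]
    - [1,-0.003,0.03,-0.11,0]
    - [1,-0.007,0.07,-0.11,0]

```text
t: 25.83
position: [0.5801, 0.2296, 0.1562]
tool_rot: [[0.993, 0.121, 0.006], [0.121, -0.993, -0.004], [0.006, 0.005, -1.0]]
contact_force: [1.6, -1.0, -0.6]
width: 0.0229
```

```bash
python3 go.py  .505 .0071 .15 .12
```

```text
t 25.83 pos [0.5801 0.2296 0.1562] yaw 0.1211 w 0.0229 F [ 1.6 -1.  -0.6] tilt [ 0.0065 -0.0041]
shift [-0.1014  0.2118  0.0067] turn 0.0011 rows 5.6
```

Call:
move_arm:
  steps:
    - [1,-0.017,0.036,0.002,0]
    - [1,-0.034,0.07,0.002,0]
    - [1,-0.051,0.106,0.002,0]
    - [1,-0.068,0.142,0.004,0]
    - [1,-0.085,0.178,0.006,0]
    - [1,-0.097,0.203,0.006,0]
    - [1,-0.101,0.212,0.006,0]
    - [1,-0.101,0.212,0.006,0]

```text
t: 26.5
position: [0.5048, 0.0048, 0.1508]
tool_rot: [[0.993, 0.118, 0.006], [0.118, -0.993, -0.005], [0.006, 0.005, -1.0]]
contact_force: [-0.5, 1.1, -0.9]
width: 0.023
```

```bash
python3 go.py  .505 .0071 .06 .12;python3 -c "
from h import *
pickle.dump(optics.calibration('wrist'),open('cw8.pkl','wb'))
save('wrist','w8.png');save('side','d8.png')"
```

```text
t 26.5 pos [0.5048 0.0048 0.1508] yaw 0.1178 w 0.023 F [-0.5  1.1 -0.9] tilt [ 0.0064 -0.0046]
shift [-0.     -0.0028  0.0908] turn -0.0022 rows 2.2
```

View pics/w8.png

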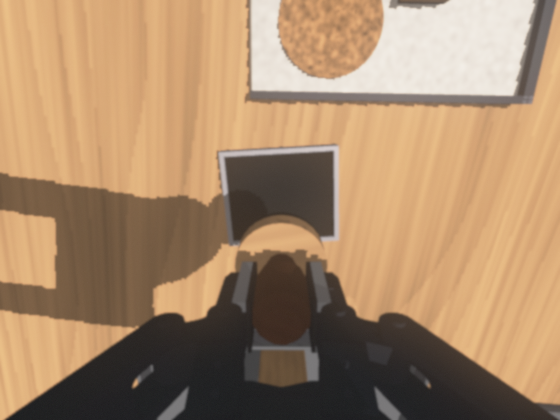

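View pics/d8.png

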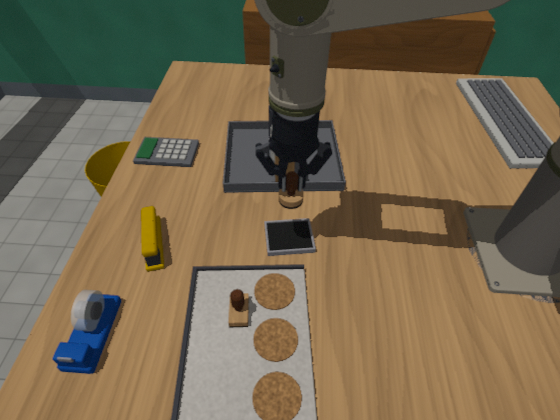

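Run:
```python
from mat import *
h._w.update(pickle.load(open('cw8.pkl','rb')))
c=[(219,152),(337,145),(338,240),(232,244)]
P=np.array([ray('wrist',q,.013)[:2] for q in c]); print(P.round(4),P.mean(0),(P[0]+P[2])/2,(P[1]+P[3])/2)
# pad in side view
print(proj('side',[[.505,.007,.0115],[.505,.004,.0115]]))
cs=[(264,222),(312,220),(316,250),(269,254)]
Q=np.array([ray('side',q,.012)[:2] for q in cs]);print(Q.mean(0))
```

```text
[[ 0.4499  0.0408]
 [ 0.5463  0.0579]
 [ 0.5615 -0.0257]
 [ 0.4665 -0.0406]] [0.50606584 0.00810007] [0.50569819 0.00756345] [0.5064335  0.00863669]
[[288.70475369 235.17953113]
 [288.77962579 234.08726749]]
[0.50153743 0.00927955]
```

Estimates agree within a few mm, so the target is (0.5055, 0.0072). I'll descend in two calls.

Call:
move_arm:
  steps:
    - [1,0,-0.003,0.01,0]
    - [1,0,-0.003,0.03,0]
    - [1,0,-0.003,0.055,0]
    - [1,0,-0.003,0.075,0]
    - [1,0,-0.003,0.088,0]
    - [1,0,-0.003,0.096,0]
    - [1,0,-0.003,0.098,0]
    - [1,0,-0.003,0.098,0]

```text
t: 27.27
position: [0.5057, 0.0108, 0.0522]
tool_rot: [[0.993, 0.121, 0.006], [0.121, -0.993, -0.003], [0.005, 0.004, -1.0]]
contact_force: [0.1, -0.7, 0.1]
width: 0.0228
```

```bash
python3 go.py  .5055 .0072 .0419 .12;python3 -c "
from h import *
save('side','d9.png')"
```

```text
t 27.27 pos [0.5057 0.0108 0.0522] yaw 0.1214 w 0.0228 F [ 0.1 -0.7  0.1] tilt [ 0.0057 -0.0034]
shift [-0.0007  0.0035  0.0104] turn 0.0014 rows 0.3
```

View pics/d9.png

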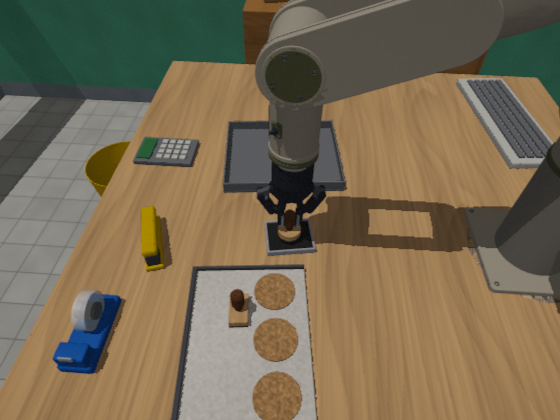

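Call:
move_arm:
  steps:
    - [1,-0.001,0.003,0.002,0]
    - [1,-0.001,0.003,0.005,0]
    - [1,-0.001,0.003,0.008,0]
    - [1,-0.001,0.003,0.0095,0]
    - [1,-0.001,0.003,0.0105,0]
    - [1,-0.001,0.003,0.0105,0]
    - [1,-0.001,0.003,0.0105,0]
    - [1,-0.001,0.003,0.0105,0]

```text
t: 27.98
position: [0.5059, 0.0073, 0.0428]
tool_rot: [[0.993, 0.121, 0.007], [0.121, -0.993, -0.003], [0.007, 0.004, -1.0]]
contact_force: [0.6, -0.8, -0.8]
width: 0.0227
```

```bash
python3 go.py  .5055 .0072 .0419 .12
```

```text
t 27.98 pos [0.5059 0.0073 0.0428] yaw 0.1209 w 0.0227 F [ 0.6 -0.8 -0.8] tilt [ 0.0074 -0.0035]
shift [-0.0004  0.0001  0.0009] turn 0.0009 rows 0.0
```

Call:
move_arm:
  steps:
    - [1,0,0,0.001,0]
    - [1,0,0,0.001,0]
    - [0.6,0,0,0.001,0]
    - [0.4,0,0,0.001,0]
    - [0,0,0,0.001,0]
    - [0,0,0,0.001,0]
    - [0,0,0,0.001,0]
    - [0,0,0,0.001,0]

```text
t: 28.65
position: [0.506, 0.0073, 0.0418]
tool_rot: [[0.993, 0.121, 0.008], [0.121, -0.993, -0.004], [0.007, 0.004, -1.0]]
contact_force: [0.4, -0.6, -0.2]
width: 0.0855
```

Call:
move_arm:
  steps:
    - [0,0,0,-0.01,0]
    - [0,0,0,-0.03,0]
    - [0,0,0,-0.07,0]
    - [0,0,0,-0.11,0]
    - [0,0,0,-0.15,0]
    - [0,0,0,-0.18,0]
    - [0,0,0,-0.2,0]
    - [0,0,0,-0.2,0]

```text
t: 29.32
position: [0.5072, 0.0078, 0.2491]
tool_rot: [[0.993, 0.121, 0.018], [0.121, -0.993, -0.004], [0.017, 0.007, -1.0]]
contact_force: [-0.6, -0.0, 0.5]
width: 0.0854
```

```bash
python3 go.py  .547 -.335 .24 .11
python3 - <<'E'
from mat import *
h._w.update(optics.calibration('wrist'))
save('wrist','w10.png');save('side','d10.png')
M['stamp_c']=(M['stamp_c'][0],.010)
for cam in('side','wrist'):
    r=finder.trace(cam,'stamp_c')
    for q in r[:2]:
        m=q['mask'].astype(float); ys,xs=np.nonzero(m)
        print(cam,q['conf'],np.round(q['extent']),fitm(m,'stamp_c',ray(cam,(xs.mean(),ys.mean()),.03)[:2],.1,cam))
E
```

```text
t 29.32 pos [0.5072 0.0078 0.2491] yaw 0.1211 w 0.0854 F [-0.6 -0.   0.5] tilt [ 0.0177 -0.0044]
shift [-0.002   0.3451  0.0113] turn 0.0111 rows 8.3
side 0.69 [278. 216. 302. 244.] (array([0.5073, 0.0039, 0.1485]), np.float64(0.09))
wrist 0.76 [257. 156. 301. 202.] (array([0.5066, 0.008 , 0.1556]), np.float64(0.039))
```

View pics/d10.png

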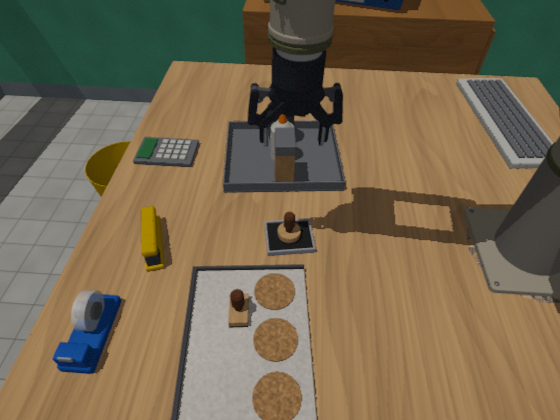

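View pics/w10.png

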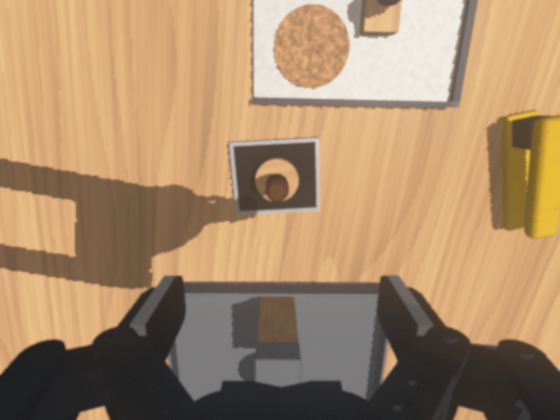

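The stamp is upright with its base at (277,178), the pad centre in the wrist picture being about (276,177). Next is the cup.

Call:
move_arm:
  steps:
    - [0,-0.001,0.04,0.005,0.002]
    - [0,-0.001,0.08,0.006,0.004]
    - [0,-0.001,0.12,0.006,0.006]
    - [0,-0.001,0.16,0.006,0.008]
    - [0,-0.002,0.2,0.006,0.01]
    - [0,-0.002,0.24,0.006,0.011]
    - [0,-0.002,0.28,0.006,0.011]
    - [0,-0.002,0.32,0.006,0.011]

```text
t: 30.18
position: [0.5394, -0.3113, 0.234]
tool_rot: [[0.994, 0.11, 0.003], [0.11, -0.994, -0.001], [0.003, 0.002, -1.0]]
contact_force: [0.9, -0.6, 1.0]
width: 0.0853
```

```bash
python3 go.py  .5475 -.3355 .24 .11 .5475 -.3355 .12 .11
```

```text
t 30.18 pos [ 0.5394 -0.3113  0.234 ] yaw 0.1098 w 0.0853 F [ 0.9 -0.6  1. ] tilt [ 0.0031 -0.0014]
shift [ 0.0054  0.025  -0.006 ] turn -0.0002 rows 0.6
shift [0.005  0.0247 0.114 ] turn -0.0002 rows 2.8
```

Call:
move_arm:
  steps:
    - [0,0.005,0.02,0,0]
    - [0,0.005,0.025,0,0]
    - [0,0.005,0.025,0,0]
    - [0,0.005,0.025,0.02,0]
    - [0,0.005,0.025,0.05,0]
    - [0,0.005,0.025,0.075,0]
    - [0,0.005,0.025,0.085,0]
    - [0,0.005,0.025,0.085,0]

```text
t: 30.85
position: [0.5453, -0.3328, 0.1447]
tool_rot: [[0.994, 0.111, -0.003], [0.111, -0.994, 0.003], [-0.003, -0.004, -1.0]]
contact_force: [-0.3, -0.1, -1.0]
width: 0.0852
```

```bash
python3 go.py  .5475 -.3355 .07 .11 ;python3 -c "
from h import *
save('wrist','w11.png')"
```

```text
t 30.85 pos [ 0.5453 -0.3328  0.1447] yaw 0.111 w 0.0852 F [-0.3 -0.1 -1. ] tilt [-0.0029  0.0033]
shift [0.0021 0.0032 0.0747] turn 0.001 rows 1.8
```

View pics/w11.png

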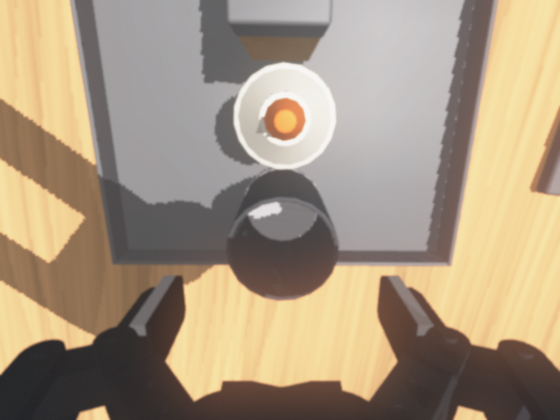

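Call:
move_arm:
  steps:
    - [0,0.001,0.003,0.02,0]
    - [0,0.001,0.003,0.045,0]
    - [0,0.001,0.003,0.062,0]
    - [0,0.001,0.003,0.07,0]
    - [0,0.001,0.003,0.073,0]
    - [0,0.001,0.003,0.073,0]
    - [0,0.001,0.003,0.073,0]
    - [0,0.001,0.003,0.073,0]

```text
t: 31.57
position: [0.549, -0.3374, 0.0767]
tool_rot: [[0.994, 0.111, 0.003], [0.111, -0.994, -0.001], [0.003, 0.001, -1.0]]
contact_force: [-0.5, 0.3, -0.1]
width: 0.0854
```

```bash
python3 go.py  .5475 -.3355 .07 .11
```

```text
t 31.57 pos [ 0.549  -0.3374  0.0767] yaw 0.1109 w 0.0854 F [-0.5  0.3 -0.1] tilt [ 0.0027 -0.0008]
shift [-0.0013 -0.0021  0.0067] turn 0.0009 rows 0.2
```

Call:
move_arm:
  steps:
    - [0,-0.001,-0.002,0.004,0]
    - [0,-0.001,-0.002,0.006,0]
    - [0,-0.001,-0.002,0.006,0]
    - [0.2,-0.001,-0.002,0.006,0]
    - [0.4,-0.001,-0.002,0.006,0]
    - [1,-0.001,-0.002,0.006,0]
    - [1,-0.001,-0.002,0.006,0]
    - [1,-0.001,-0.002,0.006,0]
  squeeze: 40

```text
t: 32.23
position: [0.5478, -0.3358, 0.0711]
tool_rot: [[0.994, 0.111, 0.003], [0.111, -0.994, -0.001], [0.003, 0.002, -1.0]]
contact_force: [-2.0, -0.0, 3.8]
width: 0.0671
```

```bash
python3 go.py  .5475 -.3355 .26 .11
```

```text
t 32.23 pos [ 0.5478 -0.3358  0.0711] yaw 0.1108 w 0.0671 F [-2.  -0.   3.8] tilt [ 0.0028 -0.0013]
shift [ 2.000e-04 -1.000e-04 -1.889e-01] turn 0.0008 rows 4.5
```

Call:
move_arm:
  steps:
    - [1,0,0,-0.01,0]
    - [1,0,0,-0.04,0]
    - [1,0,0,-0.08,0]
    - [1,0,0,-0.12,0]
    - [1,0,0,-0.155,0]
    - [1,0,0,-0.18,0]
    - [1,0,-0.01,-0.188,0]
    - [1,0.002,-0.04,-0.188,0]

```text
t: 32.9
position: [0.5455, -0.2984, 0.2622]
tool_rot: [[0.994, 0.107, 0.007], [0.107, -0.994, -0.005], [0.007, 0.006, -1.0]]
contact_force: [1.7, 0.3, -2.5]
width: 0.0667
```

```bash
python3 go.py  .5077 .3365 .26 .12
```

```text
t 32.9 pos [ 0.5455 -0.2984  0.2622] yaw 0.1076 w 0.0667 F [ 1.7  0.3 -2.5] tilt [ 0.0072 -0.0054]
shift [ 0.0306 -0.6353 -0.0015] turn -0.0124 rows 15.3
```

Call:
move_arm:
  steps:
    - [1,0.002,-0.04,0,0]
    - [1,0.004,-0.08,0,0]
    - [1,0.006,-0.12,0,0]
    - [1,0.008,-0.16,0,0]
    - [1,0.01,-0.2,0,-0.004]
    - [1,0.012,-0.24,0,-0.008]
    - [1,0.014,-0.28,0,-0.01]
    - [1,0.016,-0.32,0,-0.012]

```text
t: 33.57
position: [0.5253, 0.024, 0.2585]
tool_rot: [[0.993, 0.12, 0.005], [0.12, -0.993, -0.005], [0.004, 0.005, -1.0]]
contact_force: [0.7, -0.5, -2.3]
width: 0.0673
```

```bash
python3 go.py  .5077 .3365 .26 .12
```

```text
t 33.57 pos [0.5253 0.024  0.2585] yaw 0.1198 w 0.0673 F [ 0.7 -0.5 -2.3] tilt [ 0.0048 -0.0049]
shift [ 0.0199 -0.3124 -0.0031] turn -0.0002 rows 7.5
```

Call:
move_arm:
  steps:
    - [1,0.0025,-0.04,0,0]
    - [1,0.005,-0.08,0,0]
    - [1,0.0075,-0.12,0,0]
    - [1,0.01,-0.16,0,0]
    - [1,0.0125,-0.2,0,0]
    - [1,0.015,-0.24,0,0]
    - [1,0.0185,-0.28,0,0]
    - [1,0.02,-0.305,0,0]

```text
t: 34.23
position: [0.5062, 0.333, 0.2548]
tool_rot: [[0.993, 0.122, 0.002], [0.122, -0.993, -0.005], [0.001, 0.005, -1.0]]
contact_force: [0.3, -0.1, -1.9]
width: 0.067
```

```bash
python3 go.py  .5077 .3365 .26 .12 .5077 .3365 .0811 .12
```

```text
t 34.23 pos [0.5062 0.333  0.2548] yaw 0.1222 w 0.067 F [ 0.3 -0.1 -1.9] tilt [ 0.0018 -0.0047]
shift [ 0.0019 -0.0032 -0.0052] turn 0.0022 rows 0.2
shift [ 0.0017 -0.0041  0.1737] turn 0.0022 rows 4.2
```

Call:
move_arm:
  steps:
    - [1,0.002,-0.003,0.01,0.002]
    - [1,0.002,-0.003,0.04,0.002]
    - [1,0.002,-0.004,0.08,0.002]
    - [1,0.002,-0.004,0.12,0.002]
    - [1,0.002,-0.004,0.15,0.002]
    - [1,0.002,-0.004,0.163,0.002]
    - [1,0.002,-0.004,0.168,0.002]
    - [1,0.002,-0.004,0.168,0.002]

```text
t: 34.9
position: [0.507, 0.3358, 0.0855]
tool_rot: [[0.993, 0.12, -0.0], [0.12, -0.993, -0.006], [-0.001, 0.006, -1.0]]
contact_force: [1.1, -0.7, -1.6]
width: 0.0673
```

```bash
python3 go.py  .5077 .3365 .0811 .12
```

```text
t 34.9 pos [0.507  0.3358 0.0855] yaw 0.1201 w 0.0673 F [ 1.1 -0.7 -1.6] tilt [-0.0004 -0.0059]
shift [ 0.0008 -0.0006  0.0044] turn 0.0001 rows 0.1
```

Call:
move_arm:
  steps:
    - [1,0.001,-0.0005,0.001,0]
    - [1,0.001,-0.0005,0.003,0]
    - [1,0.001,-0.0005,0.0045,0]
    - [1,0.001,-0.0005,0.0045,0]
    - [1,0.001,-0.0005,0.0045,0]
    - [1,0.001,-0.0005,0.0045,0]
    - [1,0.001,-0.0005,0.0045,0]
    - [1,0.001,-0.0005,0.0045,0]

```text
t: 35.57
position: [0.5088, 0.3368, 0.0821]
tool_rot: [[0.993, 0.12, 0.001], [0.12, -0.993, -0.005], [0.001, 0.005, -1.0]]
contact_force: [0.4, -0.4, 4.3]
width: 0.0671
```

```bash
python3 go.py  .5077 .3365 .0811 .12;python3 -c "
from h import *
save('side','d12.png')"
```

```text
t 35.57 pos [0.5088 0.3368 0.0821] yaw 0.12 w 0.0671 F [ 0.4 -0.4  4.3] tilt [ 0.0014 -0.005 ]
shift [-0.0011  0.0001  0.001 ] turn 0.0 rows 0.0
```

View pics/d12.png

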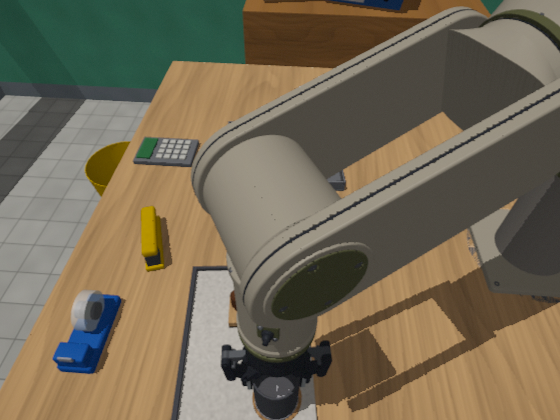

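Contact with the mat shows as +4.3 N in force. I'll release and lift.

Call:
move_arm:
  steps:
    - [0.6,0,0,0,0]
    - [0.3,0,0,0,0]
    - [0,0,0,0,0]
    - [0,0,0,0,0]
    - [0,0,0,0,0]
    - [0,0,0,-0.01,0]
    - [0,0,0,-0.03,0]
    - [0,0,0,-0.06,0]

```text
t: 36.28
position: [0.5066, 0.3359, 0.1399]
tool_rot: [[0.993, 0.12, -0.004], [0.12, -0.993, -0.008], [-0.005, 0.007, -1.0]]
contact_force: [-0.9, 0.2, -0.1]
width: 0.0854
```

```bash
python3 go.py  .5077 .3365 .25 .12 .539 -.2605 .25 .11
```

```text
t 36.28 pos [0.5066 0.3359 0.1399] yaw 0.12 w 0.0854 F [-0.9  0.2 -0.1] tilt [-0.0041 -0.008 ]
shift [ 0.0006  0.0004 -0.1101] turn -0.0 rows 2.6
shift [-0.0397  0.5968 -0.1055] turn 0.01 rows 14.6
```

Call:
move_arm:
  steps:
    - [0,0,0,-0.04,0]
    - [0,0,0.005,-0.08,0]
    - [0,-0.002,0.03,-0.105,0]
    - [0,-0.005,0.07,-0.11,0]
    - [0,-0.008,0.11,-0.11,0]
    - [0,-0.01,0.15,-0.11,0]
    - [0,-0.013,0.19,-0.11,0]
    - [0,-0.016,0.23,-0.11,0.004]

```text
t: 36.95
position: [0.5183, 0.1049, 0.2527]
tool_rot: [[0.993, 0.116, -0.003], [0.116, -0.993, -0.008], [-0.004, 0.008, -1.0]]
contact_force: [0.5, -0.1, 0.5]
width: 0.0855
```

```bash
python3 go.py  .539 -.2605 .25 .11
```

```text
t 36.95 pos [0.5183 0.1049 0.2527] yaw 0.1166 w 0.0855 F [ 0.5 -0.1  0.5] tilt [-0.0031 -0.0079]
shift [-0.022   0.3653  0.0055] turn 0.0066 rows 8.8
```

Call:
move_arm:
  steps:
    - [0,-0.0025,0.04,0,0]
    - [0,-0.005,0.08,0,0.002]
    - [0,-0.007,0.12,0,0.004]
    - [0,-0.01,0.16,0,0.006]
    - [0,-0.012,0.2,0,0.007]
    - [0,-0.015,0.24,0,0.007]
    - [0,-0.017,0.28,0,0.007]
    - [0,-0.019,0.315,0,0.007]

```text
t: 37.62
position: [0.5357, -0.2128, 0.2561]
tool_rot: [[0.994, 0.109, -0.002], [0.109, -0.994, -0.009], [-0.003, 0.008, -1.0]]
contact_force: [0.5, 1.2, -0.0]
width: 0.0852
```

```bash
python3 go.py  .539 -.2605 .25 .11 .539 -.2605 .16 .11 ; python3 -c "
from h import *
save('scene','s13.png')"
```

```text
t 37.62 pos [ 0.5357 -0.2128  0.2561] yaw 0.1088 w 0.0852 F [ 0.5  1.2 -0. ] tilt [-0.0024 -0.0086]
shift [-0.0019  0.0478  0.0065] turn -0.0012 rows 1.2
shift [-0.0016  0.047   0.0965] turn -0.0012 rows 2.6
```

View pics/s13.png

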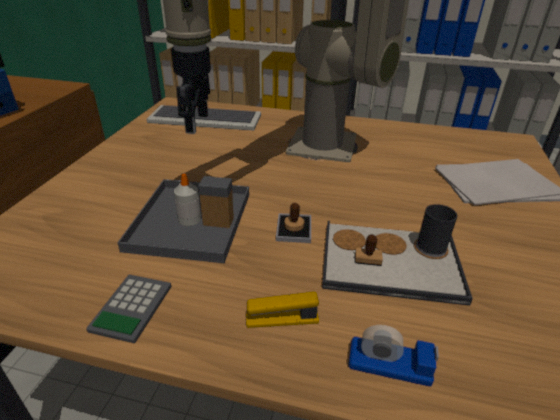

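The cup is on its mat and the stamp is on the pad. Next is the bottle.

Call:
move_arm:
  steps:
    - [0,-0.001,0.035,0.005,-0.001]
    - [0,-0.001,0.046,0.005,-0.001]
    - [0,-0.001,0.047,0.01,-0.001]
    - [0,-0.001,0.047,0.03,-0.001]
    - [0,-0.001,0.047,0.06,-0.001]
    - [0,-0.001,0.047,0.075,-0.001]
    - [0,-0.001,0.047,0.08,-0.001]
    - [0,-0.001,0.047,0.08,-0.001]

```text
t: 38.33
position: [0.5381, -0.2646, 0.1747]
tool_rot: [[0.994, 0.107, -0.006], [0.107, -0.994, -0.01], [-0.007, 0.009, -1.0]]
contact_force: [-0.8, -1.0, -0.7]
width: 0.0851
```

```bash
python3 go.py  .5395 -.2605 .0715 .11; python3 -c "
from h import *
save('wrist','w14.png')"
```

```text
t 38.33 pos [ 0.5381 -0.2646  0.1747] yaw 0.1072 w 0.0851 F [-0.8 -1.  -0.7] tilt [-0.0058 -0.0098]
shift [ 0.0025 -0.0049  0.1031] turn -0.0028 rows 2.5
```

View pics/w14.png

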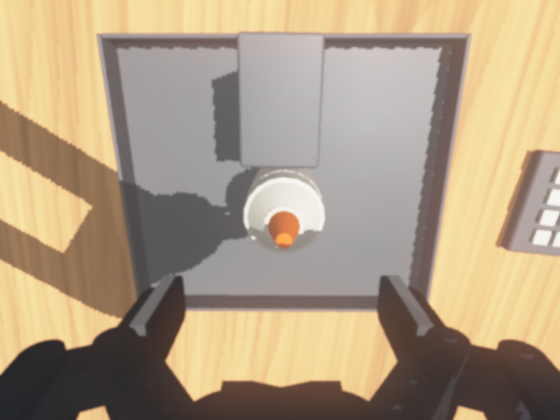

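Call:
move_arm:
  steps:
    - [0,0.002,-0.005,0.02,-0.002]
    - [0,0.002,-0.005,0.05,-0.002]
    - [0,0.002,-0.005,0.075,-0.002]
    - [0,0.002,-0.005,0.09,-0.002]
    - [0,0.002,-0.005,0.097,-0.002]
    - [0,0.002,-0.005,0.099,-0.002]
    - [0,0.002,-0.005,0.1,-0.002]
    - [0,0.002,-0.005,0.1,-0.002]

```text
t: 39.05
position: [0.5414, -0.2618, 0.0785]
tool_rot: [[0.994, 0.109, -0.001], [0.109, -0.994, -0.013], [-0.002, 0.013, -1.0]]
contact_force: [0.2, 0.5, 0.8]
width: 0.0854
```

```bash
python3 go.py  .5395 -.2605 .0705 .11
```

```text
t 39.05 pos [ 0.5414 -0.2618  0.0785] yaw 0.1093 w 0.0854 F [0.2 0.5 0.8] tilt [-0.0008 -0.0128]
shift [-0.0017 -0.0016  0.008 ] turn -0.0007 rows 0.2
```

Call:
move_arm:
  steps:
    - [0,-0.002,-0.002,0.003,0]
    - [0,-0.002,-0.002,0.006,0]
    - [0,-0.002,-0.002,0.007,0]
    - [0.2,-0.002,-0.002,0.007,0]
    - [0.4,-0.002,-0.002,0.007,0]
    - [1,-0.002,-0.002,0.007,0]
    - [1,-0.002,-0.002,0.007,0]
    - [1,-0.002,-0.002,0.007,0]
  squeeze: 40

```text
t: 39.72
position: [0.5394, -0.2604, 0.0719]
tool_rot: [[0.994, 0.109, -0.0], [0.109, -0.994, -0.013], [-0.002, 0.013, -1.0]]
contact_force: [-1.1, -0.4, 2.2]
width: 0.0568
```

```bash
python3 go.py  .5395 -.2605 .25 .11
```

```text
t 39.72 pos [ 0.5394 -0.2604  0.0719] yaw 0.1092 w 0.0568 F [-1.1 -0.4  2.2] tilt [-0.0004 -0.0132]
shift [-0.0002  0.0025 -0.1781] turn -0.0008 rows 4.3
```

Call:
move_arm:
  steps:
    - [1,0,0,-0.01,0]
    - [1,0,0.001,-0.04,0]
    - [1,0,0.001,-0.08,0]
    - [1,0,0.002,-0.12,0]
    - [1,0,0.002,-0.155,0]
    - [1,0,0.002,-0.178,0]
    - [1,0,-0.01,-0.182,0]
    - [1,0.002,-0.04,-0.182,0]

```text
t: 40.38
position: [0.5377, -0.2204, 0.256]
tool_rot: [[0.994, 0.106, 0.003], [0.106, -0.994, -0.016], [0.002, 0.017, -1.0]]
contact_force: [0.8, 0.9, -2.8]
width: 0.0568
```

```bash
python3 go.py  .5165 .2405 .25 .12
```

```text
t 40.38 pos [ 0.5377 -0.2204  0.256 ] yaw 0.1058 w 0.0568 F [ 0.8  0.9 -2.8] tilt [ 0.0034 -0.0164]
shift [ 0.0276 -0.4606 -0.0017] turn -0.0142 rows 11.1
```

Call:
move_arm:
  steps:
    - [1,0.002,-0.04,0,0]
    - [1,0.004,-0.08,0,-0.002]
    - [1,0.007,-0.12,0,-0.004]
    - [1,0.009,-0.16,0,-0.006]
    - [1,0.012,-0.2,0,-0.008]
    - [1,0.014,-0.24,0,-0.01]
    - [1,0.017,-0.28,0,-0.012]
    - [1,0.019,-0.32,0,-0.014]

```text
t: 41.05
position: [0.5211, 0.1022, 0.2491]
tool_rot: [[0.993, 0.12, 0.001], [0.12, -0.993, -0.016], [-0.001, 0.016, -1.0]]
contact_force: [0.1, 0.8, -1.8]
width: 0.0566
```

```bash
python3 go.py  .5165 .2405 .25 .12 .5165 .2405 .082 .12
```

```text
t 41.05 pos [0.5211 0.1022 0.2491] yaw 0.1202 w 0.0566 F [ 0.1  0.8 -1.8] tilt [ 0.0012 -0.0164]
shift [ 0.012  -0.1378 -0.0031] turn 0.0002 rows 3.3
shift [ 0.0122 -0.1406  0.1649] turn 0.0002 rows 5.2
```

Call:
move_arm:
  steps:
    - [1,0.003,-0.04,0,0]
    - [1,0.006,-0.08,0,0]
    - [1,0.01,-0.115,0,0]
    - [1,0.012,-0.135,0.01,0]
    - [1,0.012,-0.138,0.04,0]
    - [1,0.012,-0.139,0.08,0]
    - [1,0.012,-0.139,0.1,0]
    - [1,0.012,-0.139,0.11,0]

```text
t: 41.72
position: [0.5121, 0.2392, 0.1307]
tool_rot: [[0.993, 0.121, -0.008], [0.121, -0.992, -0.019], [-0.01, 0.018, -1.0]]
contact_force: [-1.4, 0.7, -2.2]
width: 0.0565
```

```bash
python3 go.py  .5165 .2405 .082 .12
```

```text
t 41.72 pos [0.5121 0.2392 0.1307] yaw 0.1211 w 0.0565 F [-1.4  0.7 -2.2] tilt [-0.0077 -0.0195]
shift [ 0.005  -0.0017  0.0487] turn 0.0011 rows 1.2
```

Call:
move_arm:
  steps:
    - [1,0.002,-0.001,0.01,0]
    - [1,0.003,-0.001,0.02,0]
    - [1,0.004,-0.001,0.03,0]
    - [1,0.004,-0.001,0.037,0]
    - [1,0.004,-0.001,0.042,0]
    - [1,0.004,-0.001,0.044,0]
    - [1,0.004,-0.001,0.044,0]
    - [1,0.004,-0.001,0.044,0]

```text
t: 42.38
position: [0.5161, 0.2399, 0.0873]
tool_rot: [[0.993, 0.121, -0.007], [0.121, -0.993, -0.019], [-0.009, 0.018, -1.0]]
contact_force: [-0.4, 1.0, -3.0]
width: 0.0567
```

```bash
python3 go.py  .5165 .2405 .082 .12
```

```text
t 42.38 pos [0.5161 0.2399 0.0873] yaw 0.1209 w 0.0567 F [-0.4  1.  -3. ] tilt [-0.0067 -0.0191]
shift [ 0.0005 -0.0006  0.0053] turn 0.0009 rows 0.1
```

Call:
move_arm:
  steps:
    - [1,0,-0.001,0.002,0]
    - [1,0,-0.001,0.004,0]
    - [1,0,-0.001,0.0055,0]
    - [1,0,-0.001,0.0055,0]
    - [1,0,-0.001,0.0055,0]
    - [0.6,0,-0.001,0.0055,0]
    - [0.3,0,-0.001,0.0055,0]
    - [0,0,-0.001,0.0055,0]

```text
t: 43.05
position: [0.5163, 0.241, 0.0822]
tool_rot: [[0.993, 0.121, -0.006], [0.121, -0.993, -0.019], [-0.008, 0.018, -1.0]]
contact_force: [-1.0, 0.2, -0.6]
width: 0.0704
```

```bash
python3 go.py  .5165 .2405 .082 .12
```

```text
t 43.05 pos [0.5163 0.241  0.0822] yaw 0.121 w 0.0704 F [-1.   0.2 -0.6] tilt [-0.0059 -0.0188]
shift [0.0002 0.0005 0.0002] turn 0.001 rows 0.0
```

Call:
move_arm:
  steps:
    - [0,0,0,0,0]
    - [0,0,0,0,0]
    - [0,0,0.001,-0.01,0]
    - [0,0,0.001,-0.03,0]
    - [0,0,0.002,-0.07,0]
    - [0,0,0.002,-0.11,0]
    - [0,0,0.003,-0.15,0]
    - [0,0,0.003,-0.165,0]

```text
t: 43.72
position: [0.5198, 0.2418, 0.2554]
tool_rot: [[0.993, 0.121, 0.003], [0.121, -0.993, -0.016], [0.001, 0.016, -1.0]]
contact_force: [0.4, 0.6, 1.0]
width: 0.0854
```

```bash
python3 go.py  .531 -.1859 .25 .11; python3 -c "
from h import *
save('side','d15.png')"
```

```text
t 43.72 pos [0.5198 0.2418 0.2554] yaw 0.121 w 0.0854 F [0.4 0.6 1. ] tilt [ 0.003  -0.0156]
shift [-0.0406  0.4258  0.0121] turn 0.011 rows 10.3
```

View pics/d15.png

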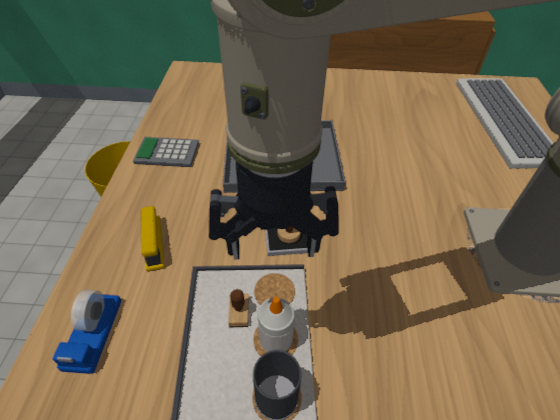

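Bottle and cup stand centred on their mats. Now the box.

Call:
move_arm:
  steps:
    - [0,-0.004,0.04,0.003,0]
    - [0,-0.008,0.08,0.005,0]
    - [0,-0.012,0.12,0.007,0.002]
    - [0,-0.016,0.16,0.009,0.004]
    - [0,-0.02,0.2,0.01,0.006]
    - [0,-0.024,0.24,0.011,0.008]
    - [0,-0.028,0.28,0.012,0.01]
    - [0,-0.032,0.32,0.012,0.011]

```text
t: 44.43
position: [0.527, -0.0814, 0.2498]
tool_rot: [[0.994, 0.11, 0.006], [0.11, -0.994, -0.015], [0.004, 0.015, -1.0]]
contact_force: [0.3, -0.2, 0.0]
width: 0.0854
```

```bash
python3 go.py  .531 -.1859 .25 .11 .531 -.1859 .165 .11
```

```text
t 44.43 pos [ 0.527  -0.0814  0.2498] yaw 0.11 w 0.0854 F [ 0.3 -0.2  0. ] tilt [ 0.0056 -0.0146]
shift [-0.0075  0.1043  0.0014] turn 0.0 rows 2.5
shift [-0.0078  0.103   0.0863] turn 0.0 rows 3.2
```

Call:
move_arm:
  steps:
    - [0,-0.003,0.04,0,0]
    - [0,-0.006,0.08,0,0]
    - [0,-0.007,0.1,0.002,0]
    - [0,-0.007,0.104,0.01,0]
    - [0,-0.007,0.104,0.035,0]
    - [0,-0.007,0.103,0.06,0]
    - [0,-0.007,0.103,0.075,0]
    - [0,-0.007,0.103,0.08,0]

```text
t: 45.1
position: [0.5298, -0.184, 0.1675]
tool_rot: [[0.994, 0.11, 0.001], [0.11, -0.994, -0.012], [-0.001, 0.012, -1.0]]
contact_force: [-0.7, -0.2, -0.7]
width: 0.0853
```

```bash
python3 go.py  .531 -.1859 .085 .11; python3 -c "
from h import *
save('wrist','w16.png')"
```

```text
t 45.1 pos [ 0.5298 -0.184   0.1675] yaw 0.1104 w 0.0853 F [-0.7 -0.2 -0.7] tilt [ 0.0005 -0.0119]
shift [0.0011 0.001  0.0826] turn 0.0004 rows 2.0
```

View pics/w16.png

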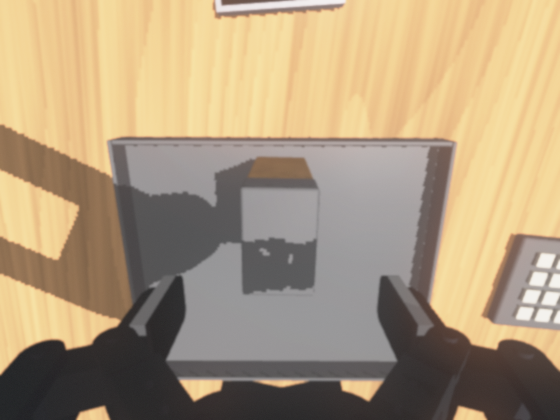

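The box top is centred at x≈280 between the fingers. I'll descend.

Call:
move_arm:
  steps:
    - [0,0.001,0.001,0.02,0]
    - [0,0.001,0.001,0.045,0]
    - [0,0.001,0.001,0.065,0]
    - [0,0.001,0.001,0.076,0]
    - [0,0.001,0.001,0.08,0]
    - [0,0.001,0.001,0.081,0]
    - [0,0.001,0.001,0.081,0]
    - [0,0.001,0.001,0.081,0]

```text
t: 45.82
position: [0.5324, -0.1864, 0.089]
tool_rot: [[0.994, 0.11, 0.004], [0.11, -0.994, -0.013], [0.002, 0.014, -1.0]]
contact_force: [0.1, -0.5, -0.1]
width: 0.0853
```

```bash
python3 go.py  .531 -.1859 .085 .11
```

```text
t 45.82 pos [ 0.5324 -0.1864  0.089 ] yaw 0.1107 w 0.0853 F [ 0.1 -0.5 -0.1] tilt [ 0.0035 -0.0134]
shift [-0.0014 -0.0008  0.004 ] turn 0.0007 rows 0.1
```

Call:
move_arm:
  steps:
    - [0,-0.001,-0.001,0.002,0]
    - [0,-0.001,-0.001,0.004,0]
    - [0.2,-0.001,-0.001,0.004,0]
    - [0.4,-0.001,-0.001,0.004,0]
    - [0.6,-0.001,-0.001,0.004,0]
    - [1,-0.001,-0.001,0.004,0]
    - [1,-0.001,-0.001,0.004,0]
    - [1,-0.001,-0.001,0.004,0]
  squeeze: 40

```text
t: 46.48
position: [0.5312, -0.1857, 0.0851]
tool_rot: [[0.994, 0.11, 0.003], [0.11, -0.994, -0.013], [0.002, 0.014, -1.0]]
contact_force: [-3.1, 0.3, 3.7]
width: 0.0446
```

```bash
python3 go.py  .531 -.1859 .25 .11
```

```text
t 46.48 pos [ 0.5312 -0.1857  0.0851] yaw 0.1107 w 0.0446 F [-3.1  0.3  3.7] tilt [ 0.0031 -0.0135]
shift [ 1.000e-04  2.400e-03 -1.648e-01] turn 0.0007 rows 4.0
```

Call:
move_arm:
  steps:
    - [1,0,0,-0.01,0]
    - [1,0,0.001,-0.04,0]
    - [1,0,0.001,-0.08,0]
    - [1,0,0.002,-0.12,0]
    - [1,0,0.002,-0.15,0]
    - [1,0,0.002,-0.165,0]
    - [1,0.001,-0.01,-0.168,0]
    - [1,0.002,-0.04,-0.168,0]

```text
t: 47.15
position: [0.529, -0.1454, 0.2545]
tool_rot: [[0.994, 0.107, 0.006], [0.107, -0.994, -0.016], [0.005, 0.016, -1.0]]
contact_force: [1.2, 1.0, -3.4]
width: 0.0448
```

```bash
python3 go.py  .527 .1455 .25 .11
```

```text
t 47.15 pos [ 0.529  -0.1454  0.2545] yaw 0.1073 w 0.0448 F [ 1.2  1.  -3.4] tilt [ 0.0063 -0.0157]
shift [ 2.920e-02 -2.895e-01 -1.000e-04] turn -0.0027 rows 7.0
```

Call:
move_arm:
  steps:
    - [1,0.004,-0.04,0,0]
    - [1,0.008,-0.08,0,0]
    - [1,0.012,-0.12,0,0]
    - [1,0.016,-0.16,0,0]
    - [1,0.02,-0.2,0,0]
    - [1,0.024,-0.24,0,-0.002]
    - [1,0.027,-0.27,0,-0.003]
    - [1,0.029,-0.286,0,-0.003]

```text
t: 47.82
position: [0.5254, 0.1463, 0.2485]
tool_rot: [[0.994, 0.113, 0.004], [0.113, -0.993, -0.014], [0.002, 0.015, -1.0]]
contact_force: [-0.3, -0.5, -2.0]
width: 0.0447
```

```bash
python3 go.py  .527 .1455 .25 .11  .527 .1455 .0955 .11
```

```text
t 47.82 pos [0.5254 0.1463 0.2485] yaw 0.1136 w 0.0447 F [-0.3 -0.5 -2. ] tilt [ 0.004  -0.0144]
shift [ 0.0014  0.001  -0.0015] turn 0.0036 rows 0.1
shift [ 0.0011 -0.0012  0.153 ] turn 0.0036 rows 3.7
```

Call:
move_arm:
  steps:
    - [1,0.001,0.001,0.01,0.003]
    - [1,0.001,0.001,0.035,0.003]
    - [1,0.001,0,0.07,0.003]
    - [1,0.001,0,0.105,0.003]
    - [1,0.001,0,0.13,0.003]
    - [1,0.001,-0.001,0.143,0.003]
    - [1,0.001,-0.001,0.147,0.003]
    - [1,0.001,-0.001,0.147,0.003]

```text
t: 48.48
position: [0.5258, 0.145, 0.1002]
tool_rot: [[0.994, 0.11, 0.001], [0.11, -0.994, -0.015], [-0.0, 0.015, -1.0]]
contact_force: [-0.3, 0.1, -1.7]
width: 0.0444
```

```bash
python3 go.py   .527 .1455 .0951 .11
```

```text
t 48.48 pos [0.5258 0.145  0.1002] yaw 0.1102 w 0.0444 F [-0.3  0.1 -1.7] tilt [ 0.0013 -0.0149]
shift [ 0.0012 -0.0005  0.0051] turn 0.0002 rows 0.1
```

Call:
move_arm:
  steps:
    - [1,0.0005,0,0.002,0]
    - [1,0.0005,0,0.004,0]
    - [1,0.0005,0,0.0055,0]
    - [1,0.0005,0,0.0055,0]
    - [1,0.0005,0,0.0055,0]
    - [0.7,0.0005,0,0.0055,0]
    - [0.4,0.0005,0,0.0055,0]
    - [0,0.0005,0,0.0055,0]

```text
t: 49.15
position: [0.5264, 0.145, 0.095]
tool_rot: [[0.994, 0.11, 0.002], [0.11, -0.994, -0.015], [-0.0, 0.015, -1.0]]
contact_force: [-0.1, -0.2, 0.7]
width: 0.0616
```

```bash
python3 go.py   .527 .1455 .0951 .11
```

```text
t 49.15 pos [0.5264 0.145  0.095 ] yaw 0.1103 w 0.0616 F [-0.1 -0.2  0.7] tilt [ 0.0016 -0.0148]
shift [ 0.0006 -0.0004 -0.0001] turn 0.0003 rows 0.0
```

Call:
move_arm:
  steps:
    - [0,0,0,0,0]
    - [0,0,0,0,0]
    - [0,0,0,-0.01,0]
    - [0,0,0.001,-0.03,0]
    - [0,0,0.001,-0.07,0]
    - [0,0,0.002,-0.11,0]
    - [0,0,0.002,-0.15,0]
    - [0,0,0.003,-0.18,0]

```text
t: 49.82
position: [0.527, 0.1449, 0.2798]
tool_rot: [[0.994, 0.11, 0.005], [0.11, -0.994, -0.014], [0.004, 0.015, -1.0]]
contact_force: [0.7, -0.6, 0.3]
width: 0.0855
```

```bash
python3 go.py   .5 .0 .3 .11 .56 .18 .3 .11
```

```text
t 49.82 pos [0.527  0.1449 0.2798] yaw 0.1104 w 0.0855 F [ 0.7 -0.6  0.3] tilt [ 0.0053 -0.014 ]
shift [-0.0427  0.1413 -0.0183] turn 0.0004 rows 3.6
shift [ 0.0368 -0.031  -0.0205] turn 0.0004 rows 1.3
```

Run:
```python
from h import *
save('wrist','w17.png')
```

Call:
move_arm:
  steps:
    - [0,-0.005,0.04,-0.01,0]
    - [0,-0.01,0.08,-0.02,0]
    - [0,-0.015,0.12,-0.02,0]
    - [0,-0.02,0.16,-0.02,0]
    - [0,-0.025,0.2,-0.02,0]
    - [0,-0.03,0.24,-0.02,0]
    - [0,-0.03,0.26,-0.02,0]
    - [0,-0.03,0.26,-0.02,0]

```text
t: 50.53
position: [0.5273, -0.1206, 0.31]
tool_rot: [[0.994, 0.105, 0.014], [0.105, -0.994, -0.014], [0.012, 0.015, -1.0]]
contact_force: [0.9, 0.6, -0.0]
width: 0.0854
```

Run:
```python
from mat import *
M['stamp_c']=(M['stamp_c'][0],.010)
p0=dict(bottle_c=(.516,.2395),cup_c=(.506,.335),box_c=(.527,.145),stamp_c=(.506,.006),otherstamp_c=(.588,.1925))
for cam in('scene','side'):
    save(cam,cam+'18.png')
    for n in p0:
        r=finder.trace(cam,n)
        if r: print(cam,n,round(r[0]['conf'],2),np.round(r[0]['extent']),fitm(r[0]['mask'].astype(float),n,p0[n],.1,cam))
print(telemetry.sense()['t'])
```

```text
scene bottle_c 0.8 [380. 194. 409. 248.] (array([0.5162, 0.237 , 0.1095]), np.float64(0.115))
scene cup_c 0.8 [414. 203. 455. 257.] (array([0.5089, 0.3327, 0.1694]), np.float64(0.049))
scene box_c 0.93 [332. 192. 373. 247.] (array([0.5252, 0.1422, 0.0616]), np.float64(0.071))
scene stamp_c 0.87 [285. 199. 307. 229.] (array([0.5062, 0.0046, 0.0672]), np.float64(0.113))
scene otherstamp_c 0.84 [357. 232. 384. 264.] (array([0.5868, 0.1916, 0.0813]), np.float64(0.058))
side bottle_c 0.77 [258. 298. 295. 352.] (array([0.5163, 0.2393, 0.187 ]), np.float64(0.131))
side cup_c 0.59 [250. 348. 302. 419.] (array([0.508 , 0.3351, 0.1975]), np.float64(0.021))
side box_c 0.63 [261. 236. 288. 304.] (array([0.5271, 0.1359, 0.0981]), np.float64(0.141))
side stamp_c 0.59 [277. 213. 301. 246.] (array([0.5071, 0.0041, 0.1686]), np.float64(0.165))
side otherstamp_c 0.63 [230. 287. 248. 328.] (array([0.5876, 0.1931, 0.1329]), np.float64(0.05))
51.1333
```

View pics/scene18.png

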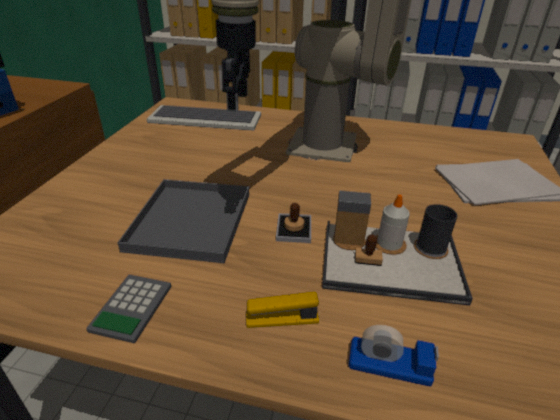

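View pics/side18.png

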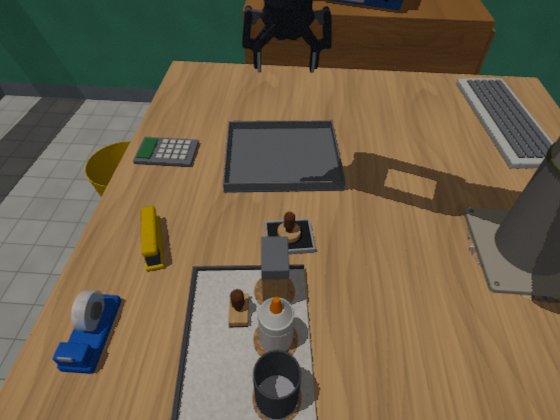

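View pics/w17.png

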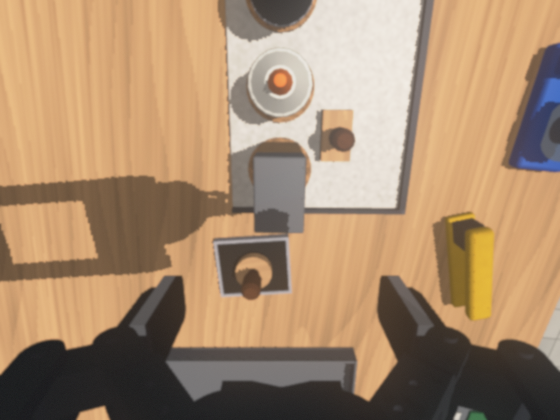

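All positions match the start poses within about 3 mm, everything is upright and the arm is clear. I'll hand in.

```bash
python3 -c "
from cell import *
print(hand_in(), telemetry.sense()['t'])"
```

```text
the job is handed in; nothing more can be done
the job is handed in; nothing more can be done
```

The job is done and handed in at about 51 s of the 152 s allowed; the hand-in gave no verdict. I moved the box, bottle and cup into the letter tray and stood the round stamp in the middle of the ink pad. Then I put the cup, bottle and box back on their own mats. I never gripped or moved the oblong stamp.

What my last checks showed:
- **Pictures:** the final scene and side views show everything upright, the tray empty and the gripper well clear.
- **Bottle, cup and box:** the fits put them within about 3 mm of where they started and within about 4 mm of the mat centres. The limit is 15 mm.
- **Round stamp:** it measured within about 3 mm of the pad centre.
- **Oblong stamp:** it measured about 2 mm from its start in one camera and under 1 mm in the other, which is within the measurement error.

Some checks disagreed:
- **Camera offset:** the wrist camera read y about 3 mm higher than the fixed cameras did. I worked with relative distances, so this should not have affected the placings.
- **Box in the side view:** its fit is about 6–9 mm off in y because the bottle partly hides the box. It showed the same bias at the start.
- **Items in the tray:** the side-view fits there were poor because the objects hid one another. I judged that step from the pictures and the arm positions at release.

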